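# Shield the inks and hold a slide flush on the tilt stage for curing

## Task

Get ready to light-bond the slide: first hang the amber light shield over the middle of the rail in front of the ink syringes and let go of it, then lift the glass slide from its tray by its blue grip and lay it on the sloped face of the tilt stage, tilted to match, centred and square on the film with its long side up the slope. The program finishes while holding: still gripping the slide and pressing it lightly but flat against the face, as it must stay during the cure, so do not let go. Do not push the stage off its set tilt, press hard on the glass, or disturb the bottle, dish and tip box.

Things in the scene. Friction and masses are not known exactly. Their poses are not given: they have to be found in the camera images.
- dock: Fixed ink dock: aluminium base 155 x 200 x 12 mm, a round steel rail 10 mm in diameter held on two black posts (18 x 14 mm) 180 mm apart, and behind it (+x of the dock) three upright ink syringes, 105 mm long and 28 mm wide at the flange, centred 75 mm from the rail and topping out 127 mm above the bench. Origin on the bench directly under the middle of the rail; y runs along the rail, x from the rail to the syringes, z up
- rail_mid (a point): Middle of the rail, on its axis, 130 mm above the bench; axes as the dock's. 166 mm of bare rail between the posts
- shield: Loose amber light shield, about 0.12 kg: a rigid 4 mm clear-amber sheet folded to an inverted U that at first stands on its two lower edges on the bench. 110 mm wide (its y), 32 mm thick overall (its x, 24 mm clear between the legs), 99 mm tall; legs 95 mm deep inside. Origin at the bottom, midway between the legs; z up. Can be pinched from above across its 32 mm. Hung, its crown rests on top of the rail with one leg each side
- shield_crown (a point): Underside of the shield's crown, centre: 95 mm above the shield's origin, the point that comes to rest on top of the rail; 4 mm below the shield's top
- tray: Fixed black slide tray 115 x 90 mm, rim 10 mm high, floor 4 mm thick. Origin at the centre of its underside
- slide: Loose glass slide, about 0.08 kg: plate 75 (its x) x 50 (its y) x 5 mm with white ends and, standing up from the middle of its top, a blue grip 40 long (x) x 14 wide (y), its top 45 mm above the plate's underside. Origin at the centre of the plate's underside; z up out of the top. Lies flat in the tray at first; pinch the grip across its 14 mm. Its two ends are alike: either may point uphill
- slide_grip (a point): Point to pinch, in the middle of the blue grip, 32 mm above the slide's underside (27 mm above the plate's top, 13 mm below the grip's top); axes as the slide's
- stage: Fixed tilt stage: base 235 x 130 x 12 mm, black pedestal and cradle, tilting aluminium platform on top, and a curing lamp on a thin post at its back (post 140 mm behind the tilt axis, +x of the stage; lamp head reaching in to 90 mm behind the axis, between 190 and 250 mm above the bench). Origin on the bench under the tilt axis, which runs along y 95 mm above the bench; z up
- face (a point): Centre of the platform's sloped top face, 30 mm from the tilt axis; the face is 100 mm up the slope (its x, pointing uphill and away from the robot) x 80 mm (its y), with a pale bonding film 79 x 54 mm in the middle, slightly soft (yields well under 1 mm to a light push). z is the outward normal, which leans toward the robot
- face_top_edge (a point): Middle of the face's uphill edge, 50 mm from point face; moves only if the stage is pushed off its tilt
- platform (a joint): Tilt of the face from level, rad; set somewhere between 0.16 and 0.36 and held by a stiff friction lock (2.5 N m)
- media_bottle: Bystander: pink bottle, 50 mm diameter, 105 mm tall, loose on the bench. Origin at the centre of its underside
- petri_dish: Bystander: closed clear dish, 94 mm diameter, 16 mm tall, loose on the bench. Origin at the centre of its underside
- tip_box: Bystander: blue box with a clear lid, 87 x 122 x 63 mm, loose on the bench. Origin at the centre of its underside
Mind the look-alikes: they are no part of the job. Leave any green look-alike of the slide alone.

How it is judged:
By the outcome, as a careful person would: the job done as asked, in the order asked, and still so for the second after the job is handed in, while the arm keeps its last pose, push and grip.
It also fails if it takes over 48 s, if anything falls off the work surface, if the arm or the gripper's body presses on something with over 40 N, if the wrist force passes 120 N, or if a joint passes its speed limit or range.

## Robot

A 6-joint arm with a two-finger parallel gripper is mounted at the origin on the work surface. World frame = base frame: x ahead of the robot, y to its left, z up, the work surface at z = 0. Lengths are in mm, angles in rad, forces in N, time in s.
With the tool pointing down it reaches from about 400 to 925 mm from the base axis. Payload 12.5 kg.
Tool frame: the origin (TCP) lies at the very end of the fingers, on their centre line; the grasp point (between the pads) lies 19 mm behind it; z points along the fingers, y is the direction in which the jaws open and shut (so a half turn about z gives the same grasp; the last joint's range is limited). The gripper opens to 95 mm and grips with 3 to 60 N. Pads are 20 mm wide; open, the fingers measure 119 mm over their backs; the gripper's body (75 mm by 180 mm) begins 59 mm behind the grasp point.
Start: joints at [1.007, 0.491, 1.559, -0, 1.092, -0.106], TCP at [276.223, 560.67, 188.361] pointing down, gripper open.
Joint ranges: [-3.1, 3.1], [-0.84, 2.19], [0.05, 2.79], [-1.13, 4.28], [0.06, 2.93], [-2.69, 2.69]. Speed limits (rad/s): [2.22, 2.22, 2.79, 3.14, 3.14, 3.14].

## Interface

Orientations are given as [roll, pitch, yaw] about the fixed x, y, z axes, in that order (R = Rz(yaw) Ry(pitch) Rx(roll)).
In Python, from cell import env, read_camera, get_calibration gives the robot as it stands.
- The arm moves only by the tool arm_command, never from a script. Its argument "targets" is a list of rows, each a list of 3 entries, a list of its own where there are three numbers: the turn, a rotation vector about the tool's x, y, z in rad, then the shift along the tool's x, y, z in m, then the closure in counts, from 0 (fully open) to 255 (shut). In form: [[[rx, ry, rz], [tx, ty, tz], fingers], ...]. A call has 1 to 8 rows; each row is the pose to reach, as a shift and turn from the pose commanded when the call began, along the tool's axes at that moment; what a row does not reach only later rows make up. A row lasts 1/10 s, in which the tool goes at most 50 mm and 8.59 degrees, less where a joint would pass 70% of its speed; a pose out of reach is approached as far as the arm can. A call with a gripper value outside its range is refused whole. The fingers move at their own pace and stop on an object; the grip force is fixed at half the most. Time passes only in rows, so rows that repeat a pose let the fingers close. It gives the time, the measured TCP pose, the force and the opening at its end, in the units of the state.
- env.state(): the state, without advancing time (a new reading comes with each control period).
- read_camera(name): name is "scene" or "side" or "wrist"; returns (picture, depth): 480x640x3 uint8, blue, green, red; 480x640 float32, mm along the optical axis (not along the pixel's ray), 0 where there is no reading.
- get_calibration(name): a dict with "vfov" (degrees; the focal length in pixels is half the picture's height over the tangent of half this angle, whatever the lens; pixels are square), "cx", "cy" (the principal point, pixels), "world_from_camera" (4x4, takes a point from camera to world coordinates). Camera axes: x right, y down, z forward; pixel columns grow to the right and rows downward; lengths in mm; the calibration is good to about 2 mm. A picture is of the moment at which its call begins: read the wrist's pose just before it. get_calibration takes no time and is no camera call; for the wrist camera it gives the pose at the moment of the call.
- env.job_done(): hands the job in, once; it reports no verdict.
The state is a dict: "t": time; "joints": joint angles; "qvel": joint speeds; "tau": joint torques, N m; "eef_pos": TCP position; "tcp_rot": TCP orientation; "ft_force": force on the tool from outside, world axes, zero at the start; "moment": the same for the moment, N m; "opening": opening from 0.0 (shut) to 1.0 (fully open).
Only numpy, scipy, OpenCV 4.12 (cv2) and the standard library are available. Lean on these libraries where they do the work, as an engineer would, in place of code of your own. Each camera call takes 0.05 s, during which the arm holds its last target.

## Working session

There is one attempt and no reset: what is moved stays moved. The work goes in short steps, Python scripts to look and compute and a tool call to move; the robot and the scene stay as the last step left them, time stands still between calls to the robot, and variables do not carry over. Pictures are saved under pics/ and viewed, and the job is handed in when it is done.

Besides the shell and the picture viewer there is one more tool, called after "Request:" as name(argument=value, ...) on one line, values as JSON. arm_command: Moves the arm, as the interface text tells. Its arguments: {"type":"object","properties":{"targets":{"type":"array"}},"required":["targets"]}

```bash
ls; mkdir -p pics; python3 - <<'E'
from cell import env, read_camera, get_calibration
import cv2,numpy as np
print(env.state())
for n in ["scene","side","wrist"]:
    c=get_calibration(n); p,d=read_camera(n)
    print(n,c); cv2.imwrite(f"pics/{n}0.png",p); np.savez(f"{n}0.npz",p=p,d=d,T=np.array(c["world_from_camera"]),v=c["vfov"],c=(c["cx"],c["cy"]))
E
```

```text
pics
{'t': 0.0, 'joints': array([ 1.00742773e+00,  4.91544471e-01,  1.55943233e+00, -2.61606124e-05,
        1.09171050e+00, -1.05625406e-01]), 'qvel': array([-3.82690822e-04,  6.76515671e-05, -1.01697129e-03,  1.13856995e-03,
       -1.52794503e-03, -3.10617447e-04]), 'tau': array([ 7.56976715e-04, -6.12636995e+01, -2.58191568e+01,  6.92080893e-02,
        4.81750583e-02, -1.70724948e-04]), 'eef_pos': array([276.05916169, 560.42967813, 187.77703678]), 'tcp_rot': array([-3.14050166e+00, -9.23345328e-05,  2.68386148e+00]), 'ft_force': array([-0.28451576,  0.03225432,  1.32302269]), 'moment': array([-0.05229072, -0.02339479, -0.01221472]), 'opening': 1.0022960518080772}
scene {'vfov': 54.33977269801283, 'cx': 317.9579450799561, 'cy': 240.80154383463855, 'world_from_camera': array([[-1.21266590e-01,  7.13980015e-01, -6.89584623e-01,
         1.25569856e+03],
       [ 9.92619092e-01,  8.81518534e-02, -8.32861831e-02,
         6.75154564e+01],
       [ 1.32349236e-03, -6.94594694e-01, -7.19400069e-01,
         8.00452510e+02],
       [ 0.00000000e+00,  0.00000000e+00,  0.00000000e+00,
   
[... 221 characters left out ...]
  [-6.84373293e-01, -5.82298655e-01,  4.38818267e-01,
        -6.95007365e+02],
       [ 1.64899320e-02, -6.14043519e-01, -7.89099892e-01,
         1.27093909e+03],
       [ 0.00000000e+00,  0.00000000e+00,  0.00000000e+00,
         1.00000000e+00]])}
wrist {'vfov': 63.68069316846888, 'cx': 315.78239126288787, 'cy': 235.40994627004312, 'world_from_camera': array([[ 4.43449110e-01,  8.66977166e-01,  2.27383993e-01,
         2.12767607e+02],
       [ 8.96297726e-01, -4.28428796e-01, -1.14451530e-01,
         5.92617932e+02],
       [-1.80901261e-03,  2.54557185e-01, -9.67056031e-01,
         3.83326389e+02],
       [ 0.00000000e+00,  0.00000000e+00,  0.00000000e+00,
         1.00000000e+00]])}
```

View pics/scene0.png

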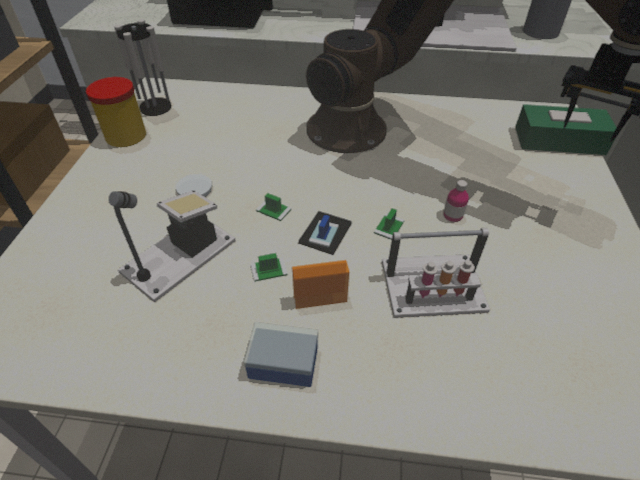

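View pics/side0.png

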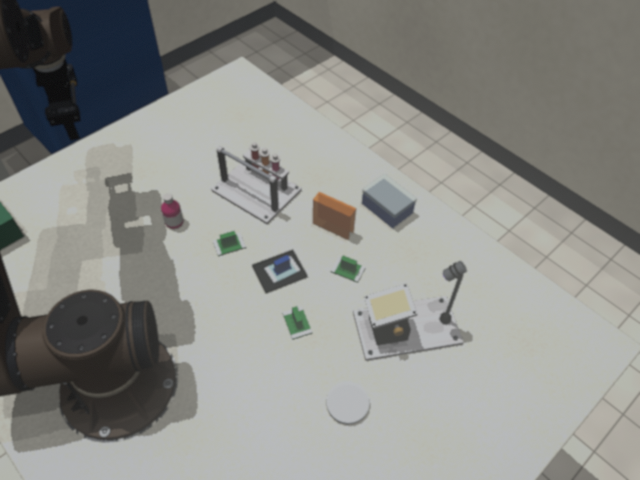

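View pics/wrist0.png

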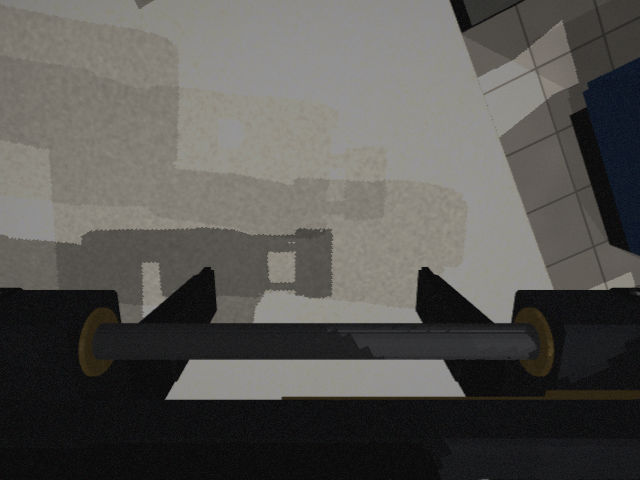

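The scene view shows the shield (orange) at about (320,285), the rail from (395,235) to (485,233), the slide grip at (325,227), the film at (188,205), the bottle at (456,203), the tip box at (283,355) and the dish at (194,187). The green look-alikes are at (273,205), (268,265) and (391,222). Next I'll build point clouds.

```bash
cat > h.py <<'E'
import numpy as np, cv2
from scipy.spatial.transform import Rotation as R
def load(n):
    z=np.load(n); return z['p'],z['d'],z['T'],float(z['v']),z['c']
def cloud(p,d,T,v,c):
    f=240/np.tan(np.radians(v/2)); vv,uu=np.mgrid[0:480,0:640]
    P=np.stack([(uu-c[0])/f*d,(vv-c[1])/f*d,d],-1)
    return P@T[:3,:3].T+T[:3,3]
def proj(X,T,v,c):
    f=240/np.tan(np.radians(v/2)); q=(np.atleast_2d(X)-T[:3,3])@T[:3,:3]
    return q[:,:2]/q[:,2:]*f+c
def shot(n,tag):
    from cell import read_camera,get_calibration
    c=get_calibration(n);p,d=read_camera(n)
    np.savez(f"{tag}.npz",p=p,d=d,T=np.array(c["world_from_camera"]),v=c["vfov"],c=(c["cx"],c["cy"]))
    cv2.imwrite(f"pics/{tag}.png",p)
E
python3 - <<'E'
from h import *
# ortho map: x 300..900 (down->?), y -400..400 ; 1mm/px
for n in["scene0","side0"]:
    p,d,T,v,c=load(n+".npz");W=cloud(p,d,T,v,c)
    m=(d>0)
    t=W[m]; b=m&(abs(W[...,2])<12)&(W[...,0]>350)&(W[...,0]<900)&(abs(W[...,1])<400)
    print(n,np.median(W[b][:,2]), np.percentile(W[b][:,2],[5,95]))
    hsv=cv2.cvtColor(p,cv2.COLOR_BGR2HSV)
    for name,lo,hi in[("shield",(5,150,80),(18,255,255)),("blue",(105,130,60),(130,255,255)),("film",(15,50,130),(35,160,255)),("green",(45,100,30),(85,255,255)),("pink",(150,100,50),(179,255,255))]:
        k=cv2.inRange(hsv,lo,hi)
        nn,l,s,ce=cv2.connectedComponentsWithStats(k)
        for i in range(1,nn):
            if s[i,4]>40:
                q=W[(l==i)&m]
                if len(q): print(name,ce[i].round(),s[i,4],q.mean(0).round(),np.percentile(q,[3,97],axis=0).round().tolist())
E
python3 - <<'E'
import cv2
p=cv2.imread('pics/scene0.png')
cv2.imwrite('pics/sc_a.png',cv2.resize(p[170:330,100:360],None,fx=3,fy=3,interpolation=2))
cv2.imwrite('pics/sc_b.png',cv2.resize(p[170:330,250:510],None,fx=3,fy=3,interpolation=2))
p=cv2.imread('pics/side0.png')
cv2.imwrite('pics/si_a.png',cv2.resize(p[240:380,210:480],None,fx=2.9,fy=2.9,interpolation=2))
E
```

```text
scene0 -0.19707137954276277 [-2.6896835   9.58495403]
shield [320. 270.] 718 [661.  -0.  98.] [[638.0, -49.0, 94.0], [684.0, 49.0, 101.0]]
blue [324. 220.] 60 [467. -13.  48.] [[449.0, -20.0, 46.0], [483.0, -6.0, 51.0]]
film [35. 44.] 90 [ -77. -980.  179.] [[-98.0, -1027.0, 176.0], [-56.0, -951.0, 181.0]]
film [ 80. 147.] 97 [ -62. -969. -191.] [[-99.0, -1021.0, -208.0], [192.0, -748.0, -1.0]]
film [187. 203.] 450 [ 530. -308.  124.] [[495.0, -340.0, 114.0], [565.0, -276.0, 135.0]]
green [545. 115.] 277 [-20. 576.  80.] [[-69.0, 533.0, 77.0], [37.0, 638.0, 82.0]]
green [595. 121.] 584 [ -2. 710.  80.] [[-66.0, 634.0, 76.0], [42.0, 755.0, 82.0]]
green [272. 197.] 45 [ 396. -150.   45.] [[387.0, -166.0, 42.0], [405.0, -134.0, 47.0]]
green [273. 211.] 116 [ 405. -150.    5.] [[382.0, -179.0, 1.0], [423.0, -124.0, 8.0]]
green [390. 223.] 218 [423. 143.  16.] [[401.0, 117.0, 2.0], [444.0, 168.0, 46.0]]
green [267. 257.] 67 [ 593. -124.   45.] [[583.0, -140.0, 42.0], [603.0, -108.0, 47.0]]
green [269. 272.] 204 [ 601. -121.    5.] [[575.0, -151.0, 2.0], [619.0, -96.0, 9.0]]
pink [458. 198.] 279 [371. 297.  68.] [[357.0, 277.0, 52.0], [383.0, 319.0, 84.0]]
pink [428. 279.] 77 [652. 211.  91.] [[648.0, 203.0, 76.0], [655.0, 220.0, 105.0]]
side0 0.8677790284189086 [-4.24906072  9.58441237]
film [386. 302.] 224 [ 527. -297.  123.] [[499.0, -318.0, 113.0], [560.0, -277.0, 135.0]]
pink [170. 209.] 183 [348. 287.  74.] [[332.0, 274.0, 59.0], [368.0, 304.0, 87.0]]
```

View pics/sc_a.png

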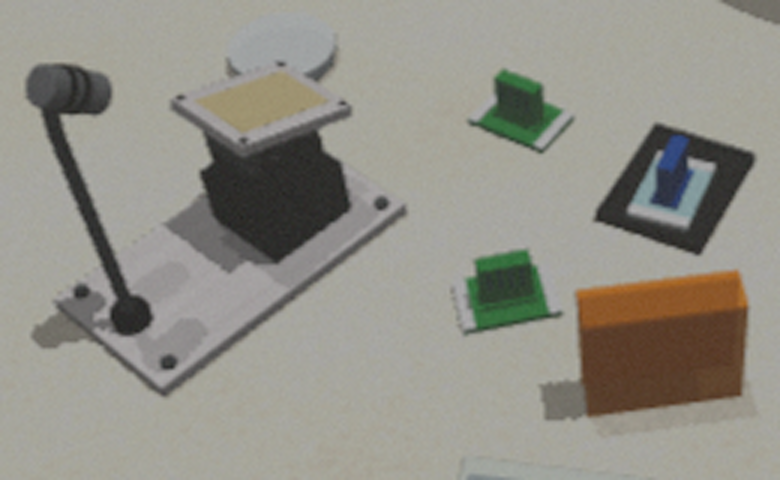

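View pics/sc_b.png

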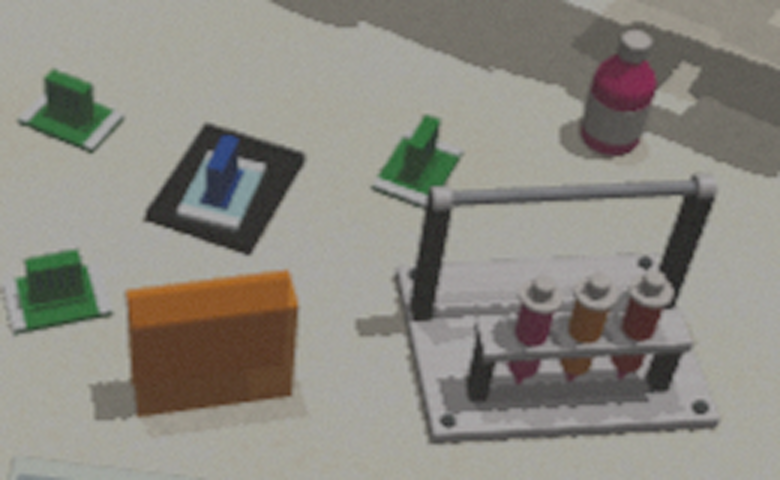

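View pics/si_a.png

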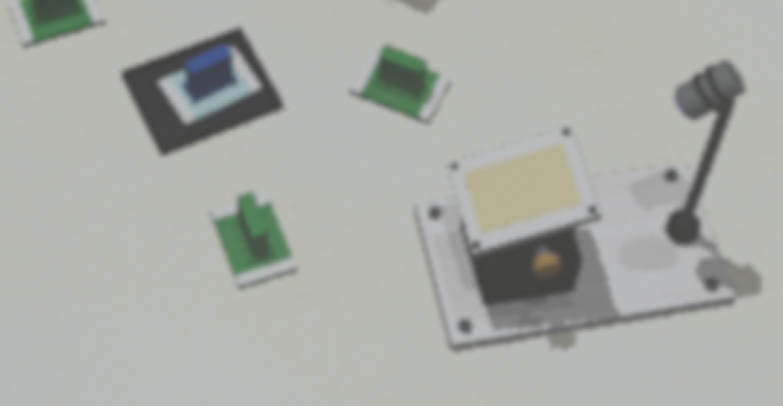

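```bash
cat >> h.py <<'E'
def ray(uv,T,v,c):
    f=240/np.tan(np.radians(v/2)); uv=np.atleast_2d(np.array(uv,float))
    D=np.c_[(uv-c)/f,np.ones(len(uv))]@T[:3,:3].T
    return T[:3,3],D
def atz(uv,z,T,v,c):
    o,D=ray(uv,T,v,c); return o+D*((z-o[2])/D[:,2])[:,None]
def crop(uv,s,off): return (np.array(uv,float)+.5)/s-.5+np.array(off)
def tri(cams):  # list of (uv,T,v,c)
    A=np.zeros((3,3));b=np.zeros(3)
    for uv,T,v,c in cams:
        o,D=ray(uv,T,v,c);D=D[0]/np.linalg.norm(D[0]);M=np.eye(3)-np.outer(D,D);A+=M;b+=M@o
    X=np.linalg.solve(A,b); return X
E
python3 - <<'E'
from h import *
p,d,*C=load("scene0.npz");p2,d2,*S=load("side0.npz")
W=cloud(p,d,*C)
b=lambda l:crop(l,3,(250,170)); a=lambda l:crop(l,3,(100,170)); s=lambda l:crop(l,2.9,(210,240))
print("shield",atz(b([(128,291),(289,272),(297,306),(132,325)]),99,*C).round(1).tolist())
print("rail",atz(b([(441,197),(705,187)]),130,*C).round(1).tolist())
print("dockbase",atz(b([(400,272),(433,437),(717,423)]),12,*C).round(1).tolist())
print("tray",atz(b([(207,125),(303,155),(247,252),(148,217)]),10,*C).round(1).tolist())
print("tray side",atz(s([(122,72),(240,28),(283,105),(163,154)]),10,*S).round(1).tolist())
print("plate",atz(b([(181,217),(206,152),(266,166),(239,229)]),9,*C).round(1).tolist())
print("plate side",atz(s([(158,84),(190,124),(263,90)]),9,*S).round(1).tolist())
A=a([(172,103),(281,63),(350,107),(243,150)]); B=s([(452,166),(475,247),(598,215),(567,129)])
# match: scene left(-?)
for i in range(4):
    print([tri([(A[i],*C),(B[j],*S)]).round(1).tolist()+[round(float(np.linalg.norm(proj(tri([(A[i],*C),(B[j],*S)]),*C)[0]-A[i])),1)] for j in range(4)])
for n,(p,d,*K) in(("sc",(p,d,*C)),("si",(p2,d2,*S))):
    W=cloud(p,d,*K);hsv=cv2.cvtColor(p,cv2.COLOR_BGR2HSV);k=cv2.inRange(hsv,(15,50,100),(35,170,255));nn,l,st,ce=cv2.connectedComponentsWithStats(k)
    i=[i for i in range(1,nn) if abs(W[l==i].mean(0)-[528,-303,124]).max()<15][0]
    mk=cv2.erode((l==i).astype(np.uint8),np.ones((3,3)));q=W[mk>0];m=q.mean(0);u,sv,vt=np.linalg.svd(q-m);nrm=vt[2]*np.sign(vt[2,2]);print(n,m,nrm,np.arccos(nrm[2]),np.arctan2(-nrm[1],-nrm[0]),sv/np.sqrt(len(q)))
E
```

```text
shield [[660.2, -55.4, 99.0], [630.5, 48.7, 99.0], [659.4, 56.3, 99.0], [688.5, -48.2, 99.0]]
rail [[578.4, 145.6, 130.0], [546.9, 323.0, 130.0]]
dockbase [[542.7, 129.1, 12.0], [689.9, 155.1, 12.0], [654.6, 347.6, 12.0]]
tray [[396.1, -34.7, 10.0], [422.4, 47.5, 10.0], [534.7, 12.9, 10.0], [507.3, -67.6, 10.0]]
tray side [[416.3, 47.0, 10.0], [523.8, 13.1, 10.0], [496.3, -73.5, 10.0], [388.2, -41.6, 10.0]]
plate [[503.2, -42.2, 9.0], [427.6, -31.7, 9.0], [437.9, 18.6, 9.0], [510.5, 4.2, 9.0]]
plate side [[431.6, 16.6, 9.0], [425.0, -33.6, 9.0], [494.5, -49.7, 9.0]]
[[523.6, -314.0, 141.0, 27.8], [495.3, -348.9, 104.6, 19.7], [547.6, -365.9, 131.8, 0.4], [576.3, -327.1, 167.7, 9.7]]
[[499.3, -281.7, 144.2, 8.1], [470.3, -314.6, 110.0, 0.1], [524.6, -332.5, 141.4, 18.8], [553.8, -295.8, 174.6, 9.7]]
[[510.1, -251.1, 106.7, 0.4], [480.9, -283.7, 70.4, 8.5], [537.0, -303.4, 107.1, 27.7], [566.3, -267.2, 141.9, 18.4]]
[[533.9, -284.7, 100.1, 19.0], [505.3, -319.2, 60.9, 10.7], [559.5, -337.8, 93.3, 8.8], [588.2, -299.4, 131.5, 0.6]]
sc [ 532.35712899 -306.63072668  126.49733956] [-0.57629924 -0.22911915  0.78446389] 0.6689651193874071 0.3784095923021384 [60.06963299 17.29212283  6.99699857]
si [ 520.31371415 -291.93429187  120.59760409] [-0.18342561  0.15063143  0.97142432] 0.23963646634928112 -0.6875423016717486 [19.7509628   7.19720568  2.33434859]
```

```bash
cat >> h.py <<'E'
def eul(r): return R.from_euler('xyz',r)
def down(yaw): return R.from_euler('xyz',[np.pi,0,yaw])
def goto(pos,rot,frm=None):
    from cell import env
    s=env.state(); p0=s['eef_pos'];r0=eul(s['tcp_rot'])
    if frm is not None: p0,r0=frm
    rv=(r0.inv()*rot).as_rotvec(); sh=r0.inv().apply(np.array(pos)-p0)/1000
    print("rot",rv.round(4).tolist(),"shift",sh.round(4).tolist(),"t",round(s['t'],2),"rows>=",round(max(np.linalg.norm(sh)/.05,np.degrees(np.linalg.norm(rv))/8.59),1))
E
python3 -c "
from h import *
goto([660,0,260],down(1.848)); goto([480,235,280],down(1.95))"
```

```text
rot [-0.0008, 0.0003, 0.8358] shift [-0.5921, -0.3331, -0.0719] t 0.15 rows>= 13.7
rot [-0.0008, 0.0002, 0.7338] shift [-0.3268, -0.2019, -0.092] t 0.15 rows>= 7.9
```

```bash
python3 -c "
from h import *
goto([545,235,300],down(1.747))"
```

```text
rot [-0.0008, 0.0003, 0.9368] shift [-0.3851, -0.1732, -0.112] t 0.15 rows>= 8.7
```

Request:
arm_command(targets=[[[0,0,0.13],[-0.04,-0.018,-0.02],90],[[0,0,0.93],[-0.385,-0.173,-0.112],90],[[0,0,0.93],[-0.385,-0.173,-0.112],90],[[0,0,0.93],[-0.385,-0.173,-0.112],90],[[0,0,0.93],[-0.385,-0.173,-0.112],90],[[0,0,0.93],[-0.385,-0.173,-0.112],90],[[0,0,0.93],[-0.385,-0.173,-0.112],90],[[0,0,0.93],[-0.385,-0.173,-0.112],90]])

```text
t: 0.95
eef_pos: [521.7, 262.9, 291.5]
tcp_rot: [-3.142, -0.0, 1.752]
ft_force: [-0.1, 1.1, -0.1]
opening: 0.644
```

```bash
python3 -c "
from h import *
from cell import env
shot('wrist','w1'); s=env.state(); print(s['t'],s['eef_pos'],s['tcp_rot'],s['qvel'].round(2),s['joints'],s['ft_force'],s['opening'])
goto([660,0,260],down(1.848))"
```

```text
1.0 [526.12861461 258.40106847 293.06892828] [3.13843136e+00 1.56613092e-03 1.75010573e+00] [ 0.08 -0.    0.05  0.01 -0.06  0.13] [ 0.34492433  0.34692527  1.5098908  -0.00215516  1.28191736  0.16622346] [ 2.89426282 -4.47609383  0.45191475] 0.6450740151695336
rot [0.0031, 0.0017, -0.0979] shift [-0.2781, 0.0855, 0.0338] t 1.0 rows>= 5.9
```

View pics/w1.png

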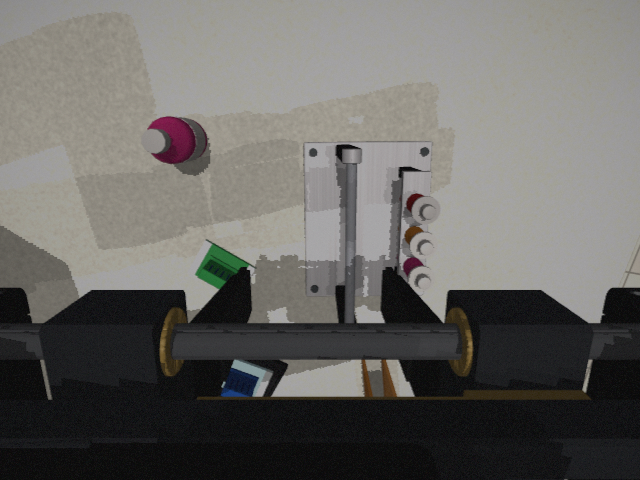

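The wrist view shows the rail from its cap (352,156) down to (347,320), with the base corners at (304,142), (432,142) and (305,296). The shield's top edges show between the fingers at about (385,380).

```bash
python3 - <<'E'
from h import *
p,d,*C=load("w1.npz")
cv2.imwrite('pics/w1c.png',cv2.resize(p[130:330,290:450],None,fx=3,fy=3,interpolation=2))
print(atz([(304,142),(432,142),(305,296)],12,*C).round(1).tolist())
print(atz([(352,156),(347.5,320),(349,240)],132,*C).round(1).tolist())
W=cloud(p,d,*C)
print([W[240,u].round(1).tolist() for u in(346,348,349,350,352)])
E
```

```text
[[497.1, 321.2, 12.0], [647.5, 348.5, 12.0], [532.3, 125.8, 12.0]]
[[544.9, 320.0, 132.0], [573.2, 160.2, 132.0], [558.0, 242.5, 132.0]]
[[555.0, 242.3, 133.1], [556.8, 242.9, 134.0], [557.7, 243.1, 134.2], [558.4, 243.6, 135.3], [560.4, 243.8, 134.9]]
```

View pics/w1c.png

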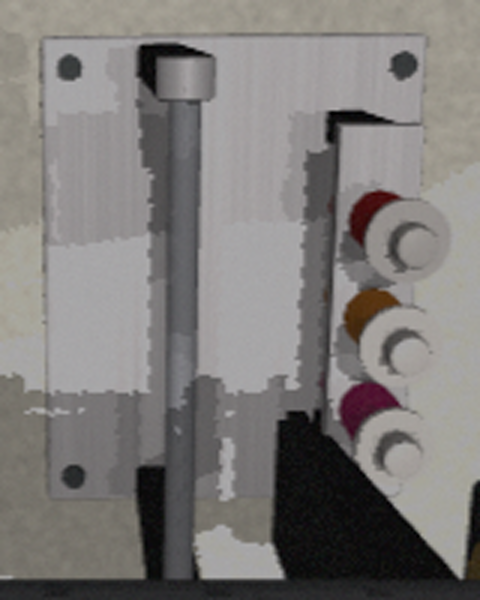

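Request:
arm_command(targets=[[[0,0,-0.098],[-0.278,0.086,0.034],90],[[0,0,-0.098],[-0.278,0.086,0.034],90],[[0,0,-0.098],[-0.278,0.086,0.034],90],[[0,0,-0.098],[-0.278,0.086,0.034],90],[[0,0,-0.098],[-0.278,0.086,0.034],90],[[0,0,-0.098],[-0.278,0.086,0.034],90],[[0,0,-0.098],[-0.278,0.086,0.034],90],[[0,0,-0.098],[-0.278,0.086,0.034],90]])

```text
t: 1.8
eef_pos: [655.9, 6.3, 256.3]
tcp_rot: [-3.14, -0.001, 1.85]
ft_force: [0.0, -0.0, 0.3]
opening: 0.65
```

```bash
python3 -c "
from h import *
from cell import env
shot('wrist','w2'); s=env.state(); print(s['t'],s['eef_pos'],s['tcp_rot'],s['qvel'].round(2),s['joints'],s['ft_force'],s['opening'])"
```

```text
1.85 [655.67798324   7.27448655 256.77565541] [-3.14100334e+00 -5.36731552e-04  1.85148250e+00] [ 0.02 -0.02  0.   -0.    0.    0.  ] [-8.97074503e-02  4.82465784e-01  1.38555128e+00  3.00104482e-04
  1.27431924e+00 -3.70481562e-01] [ 0.95129033 -0.21060434 -0.441446  ] 0.649712279975036
```

View pics/w2.png

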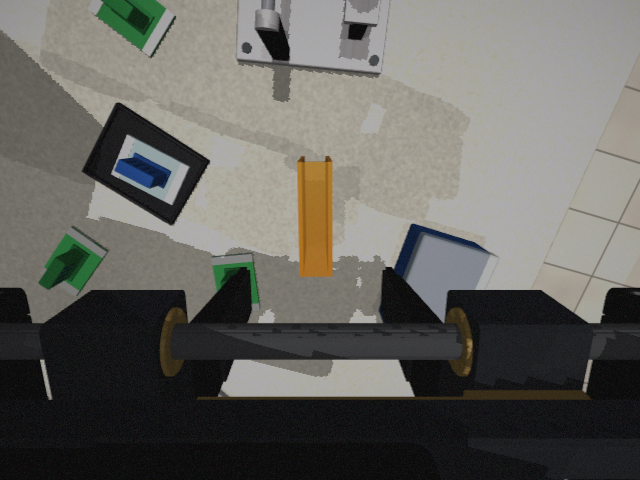

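The shield shows as a band with corners (298,158), (331,157), (333,277) and (300,278). The tray corners are (118,102), (210,162), (173,224) and (82,170), and the blue grip is at about (144,170).

```bash
python3 - <<'E'
from h import *
p,d,*C=load("w2.npz")
q=atz([(298,158),(331,157),(333,277),(300,278)],99,*C);print(q.round(1).tolist(),q.mean(0))
u=(q[0]+q[1]-q[2]-q[3]);print("shield yaw",np.arctan2(-u[0],u[1]),np.linalg.norm(u)/2,np.linalg.norm(q[0]-q[1]))
q=atz([(118,102),(210,162),(173,224),(82,170)],10,*C);print("tray",q.round(1).tolist(),q.mean(0))
W=cloud(p,d,*C);print(W[200,310:320,2],W[170,144],W[270,315])
cv2.imwrite('pics/w2c.png',cv2.resize(p[90:240,70:220],None,fx=4,fy=4,interpolation=2))
E
```

```text
[[627.0, 50.5, 99.0], [655.2, 59.4, 99.0], [689.5, -49.8, 99.0], [658.9, -59.6, 99.0]] [6.57642722e+02 1.21142936e-01 9.90000000e+01]
shield yaw 0.29375299289829104 114.54059552678476 29.596396869073338
tray [[420.9, 48.2, 10.0], [530.2, 12.7, 10.0], [503.2, -69.5, 10.0], [392.5, -35.8, 10.0]] [461.68546175 -11.11371179  10.        ]
[98.10997818 97.77189874 98.67462349 97.35576268 97.86076501 99.8752839
 99.18743389 98.4265265  99.08088045 99.49439049] [472.31221906 -10.21204896  40.48811947] [670.83002413 -48.07998607  97.82153334]
```

View pics/w2c.png

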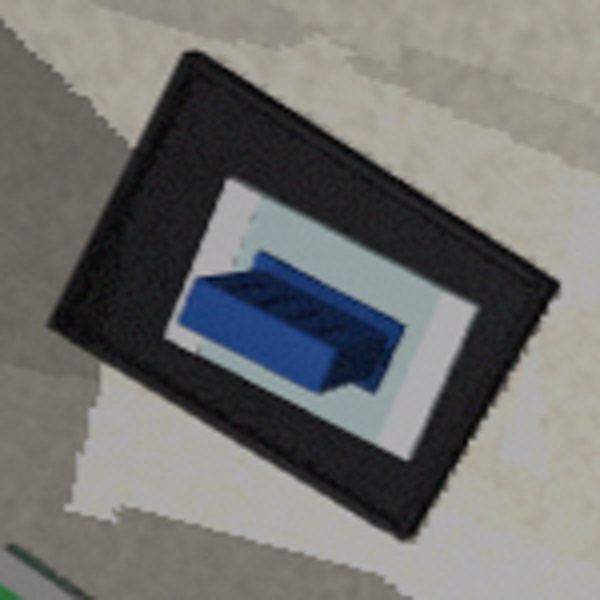

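```bash
python3 -c "
from h import *
goto([658.5,-1,66],down(1.861))"
```

```text
rot [-0.0006, -0.0005, -0.0095] shift [-0.0088, 0.0005, 0.1908] t 1.85 rows>= 3.8
```

Request:
arm_command(targets=[[[0,0,-0.01],[-0.006,0,0.03],90],[[0,0,-0.01],[-0.006,0,0.08],90],[[0,0,-0.01],[-0.006,0,0.12],90],[[0,0,-0.01],[-0.006,0,0.135],90],[[0,0,-0.01],[-0.006,0,0.135],90]])

```text
t: 2.35
eef_pos: [656.2, 2.9, 120.1]
tcp_rot: [-3.138, -0.002, 1.864]
ft_force: [-0.7, 0.1, 0.3]
opening: 0.649
```

```bash
python3 -c "
from h import *
shot('wrist','w3')
goto([658.5,-1,66],down(1.861))"
```

```text
rot [-0.0008, -0.0005, 0.0024] shift [-0.0039, 0.0002, 0.056] t 2.4 rows>= 1.1
```

View pics/w3.png

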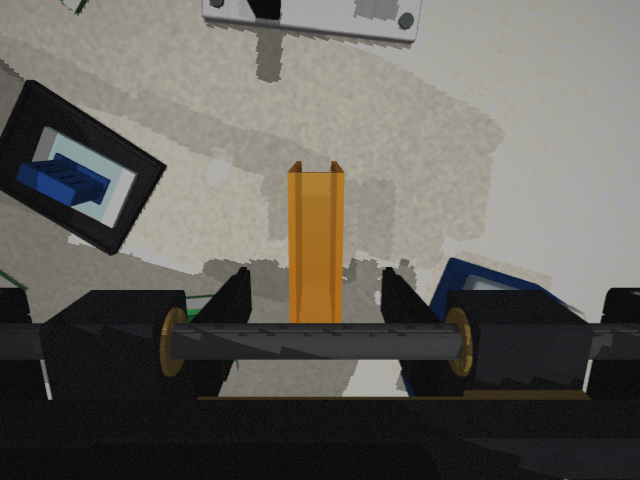

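```bash
python3 -c "
from h import *
p,d,*C=load('w3.npz')
q=atz([(289,172),(344,172),(289,320),(343,320)],99,*C);print(q.round(1)); m=(q[0]+q[1])/2
print(np.linalg.norm(q[0]-q[1]))
for y in(.28,.29): print(m+55*np.array([np.sin(y),-np.cos(y),0]))
"
```

```text
[[627.8  47.6  99. ]
 [657.1  56.4  99. ]
 [652.2 -39.3  99. ]
 [684.  -29.7  99. ]]
30.566243548110236
[657.61882132  -0.8987289   99.        ]
[658.14663303  -0.74409295  99.        ]
```

Request:
arm_command(targets=[[[0,0,0],[-0.004,0,0.03],90],[[0,0,0],[-0.004,0,0.055],90],[[0,0,0],[-0.004,0,0.055],90],[[0,0,0],[-0.004,0,0.055],255],[[0,0,0],[-0.004,0,0.055],255],[[0,0,0],[-0.004,0,0.055],255],[[0,0,0],[-0.004,0,0.055],255],[[0,0,0],[-0.004,0,0.055],255]])

```text
t: 3.2
eef_pos: [659.1, -2.6, 67.9]
tcp_rot: [3.14, 0.0, 1.862]
ft_force: [-0.8, 0.5, 5.1]
opening: 0.336
```

```bash
python3 -c "
from h import *
from cell import env
s=env.state();print(s['eef_pos'],s['tcp_rot'],s['opening'],s['ft_force'])
goto([561,233,245],down(0.176+np.pi/2))"
```

```text
[659.10190486  -2.61423933  67.92760481] [3.14045738e+00 3.60630912e-04 1.86170388e+00] 0.3364102032367766 [-0.75025728  0.46080302  5.11499801]
rot [0.0012, 0.0003, 0.1149] shift [0.2538, -0.0262, -0.1772] t 3.2 rows>= 6.2
```

Request:
arm_command(targets=[[[0,0,0],[0,0,-0.02],255],[[0,0,0],[0,0,-0.06],255],[[0,0,0],[0,0,-0.11],255],[[0,0,0.03],[0.03,-0.004,-0.15],255],[[0,0,0.06],[0.07,-0.01,-0.18],255],[[0,0,0.09],[0.11,-0.015,-0.19],255],[[0,0,0.115],[0.15,-0.02,-0.19],255],[[0,0,0.115],[0.18,-0.024,-0.19],255]])

```text
t: 4.0
eef_pos: [583.0, 164.8, 257.8]
tcp_rot: [3.141, -0.0, 1.747]
ft_force: [0.4, 0.1, -0.8]
opening: 0.33
```

```bash
python3 -c "
from h import *
from cell import env
shot('wrist','w4');shot('scene','s4');goto([561,233,250],down(0.176+np.pi/2))"
```

```text
rot [0.0001, -0.0007, 0.0033] shift [0.0699, -0.0092, 0.0076] t 4.1 rows>= 1.4
```

View pics/w4.png

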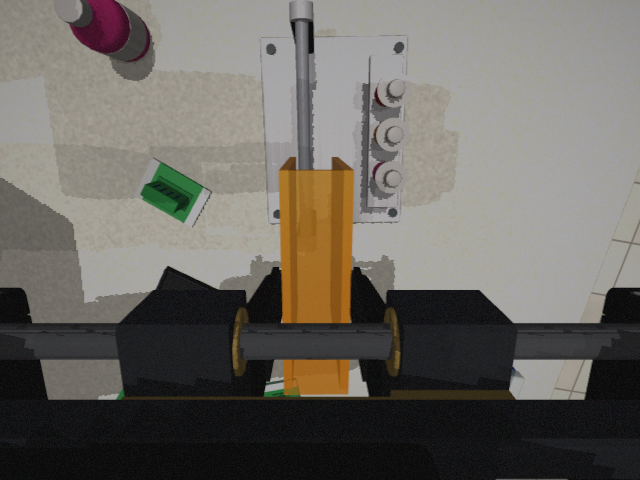

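```bash
python3 - <<'E'
from h import *
p,d,*C=load("w4.npz")
xd=np.array([np.cos(.175),np.sin(.175)])
q=atz([(302.5,30),(304,80),(306,150)],134,*C);print(q.round(1).tolist(),(q[:,:2]@xd).round(1),np.arctan2(-(q[0]-q[2])[0],(q[0]-q[2])[1]))
b=atz([(261,38),(407,36),(407,222),(270,223)],12,*C);print("base",b.round(1).tolist())
print(np.linalg.norm(b[0]-b[1]),np.linalg.norm(b[0]-b[3]))
s=atz([(281,170),(352,170)],289,*C);print("shield end",s.round(1).tolist(),s.mean(0), np.linalg.norm(s[0]-s[1]))
from cell import env;print(env.state()['eef_pos'])
cv2.imwrite('pics/w4c.png',cv2.resize(p[0:240,230:430],None,fx=2.5,fy=2.5,interpolation=2))
E
```

```text
[[548.3, 307.6, 134.0], [555.2, 273.3, 134.0], [565.6, 221.4, 134.0]] [593.5 594.3 595.5] 0.19751195451182577
base [[498.3, 320.2, 12.0], [647.5, 348.4, 12.0], [693.6, 155.3, 12.0], [535.9, 126.3, 12.0]]
151.83387261335068 197.47835046761224
shield end [[559.3, 218.4, 289.0], [588.7, 223.5, 289.0]] [574.00968019 220.95449012 289.        ] 29.884370316618405
[582.5644137  165.8442317  257.52435727]
```

View pics/w4c.png

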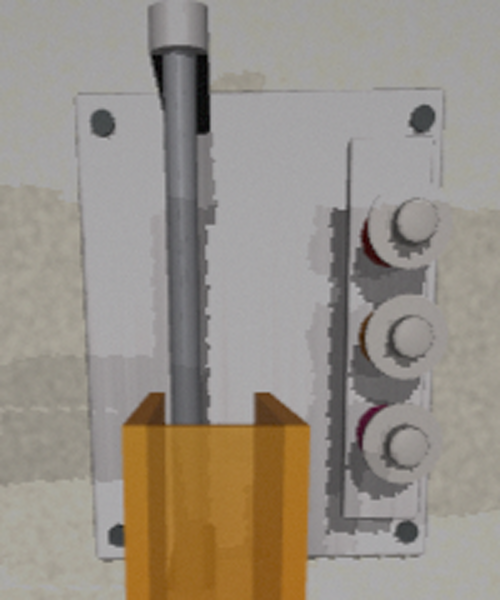

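```bash
python3 -c "
from h import *
goto([562.5,231.7,245],down(0.182+np.pi/2))"
```

```text
rot [0.0001, -0.0007, -0.0027] shift [0.0684, -0.008, 0.0126] t 4.1 rows>= 1.4
```

Request:
arm_command(targets=[[[0,0,-0.003],[0.03,-0.004,0.005],255],[[0,0,-0.003],[0.06,-0.008,0.012],255],[[0,0,-0.003],[0.068,-0.008,0.012],255],[[0,0,-0.003],[0.068,-0.008,0.012],255],[[0,0,-0.003],[0.068,-0.008,0.012],255],[[0,0,-0.003],[0.068,-0.008,0.02],255]])

```text
t: 4.7
eef_pos: [565.4, 227.5, 237.9]
tcp_rot: [3.139, -0.0, 1.749]
ft_force: [0.3, 0.3, -1.1]
opening: 0.331
```

```bash
python3 -c "
from h import *
from cell import env
shot('wrist','w5');shot('scene','s5');shot('side','d5');goto([562.5,231.7,200],down(0.182+np.pi/2))
ims=[cv2.resize(cv2.imread('pics/'+n+'.png')[a:a+200,b:b+260],None,fx=1.5,fy=1.5,interpolation=2) for n,a,b in(('s5',150,330),('d5',80,150))]
cv2.imwrite('pics/c5.png',np.hstack(ims))
print(env.state()['eef_pos'])"
```

```text
rot [-0.0011, 0.0001, -0.004] shift [0.0044, -0.0011, 0.0364] t 4.85 rows>= 0.7
[564.43048758 227.61352542 236.42667032]
```

View pics/c5.png

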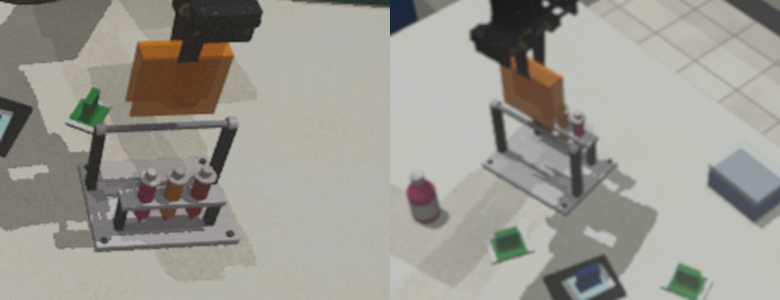

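View pics/w5.png

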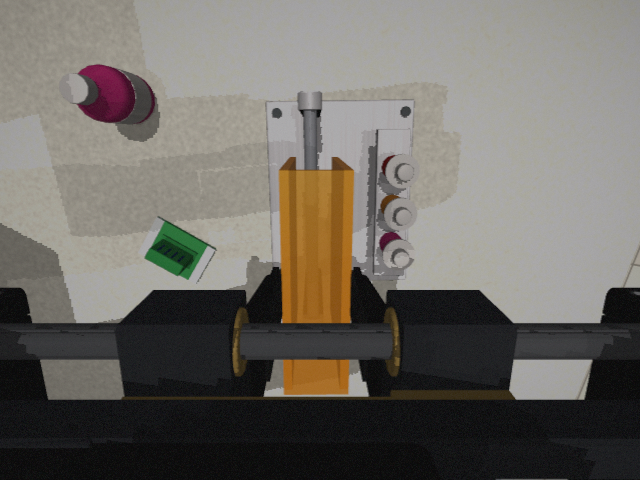

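```bash
python3 - <<'E'
from h import *
p,d,*C=load("w5.npz"); a=.18
xd=np.array([np.cos(a),np.sin(a)]);yd=np.array([-xd[1],xd[0]])
q=atz([(310,112),(311,165)],134,*C);print((q[:,:2]@xd).round(1))
cap=atz([(298,93),(322,93)],136,*C);print("cap far edge",(cap[:,:2]@yd).round(1),(cap[:,:2]@xd).round(1))
s=atz([(281,170),(353,170)],268,*C);print("end",(s[:,:2]@xd).round(1),(s[:,:2]@yd).round(1))
t=np.array([564.43,227.61]);print("tcp",t@xd,t@yd)
b=atz([(267,101),(413,100)],12,*C);print("base",(b[:,:2]@xd).round(1),(b[:,:2]@yd).round(1))
from cell import env;s=env.state();print(s['tcp_rot'])
E
```

```text
[593.7 594.2]
cap far edge [222.7 222.6] [585.1 602.5]
end [583.  613.5] [179.4 179.3]
tcp 596.0598167278512 122.88300078676639
base [547.8 698.5] [226.8 227.2]
[-3.14053916e+00  1.29110456e-04  1.74875177e+00]
```

```bash
python3 -c "
from h import *
goto([560.8,230.4,110],down(0.18+np.pi/2))"
```

```text
rot [-0.0011, 0.0001, -0.002] shift [0.0034, -0.0029, 0.1264] t 4.85 rows>= 2.5
```

Request:
arm_command(targets=[[[0,0,-0.002],[0.0035,-0.003,0.01],255],[[0,0,-0.002],[0.0035,-0.003,0.025],255],[[0,0,-0.002],[0.0035,-0.003,0.04],255],[[0,0,-0.002],[0.0035,-0.003,0.055],255],[[0,0,-0.002],[0.0035,-0.003,0.06],255]])

```text
t: 5.35
eef_pos: [560.0, 231.2, 175.2]
tcp_rot: [-3.139, 0.0, 1.752]
ft_force: [-0.8, -0.6, -1.1]
opening: 0.333
```

```bash
python3 -c "
from h import *
from cell import env
shot('side','d6');shot('scene','s6');goto([560.8,230.4,110],down(0.18+np.pi/2))
ims=[cv2.resize(cv2.imread('pics/'+n+'.png')[a:a+130,b:b+130],None,fx=3,fy=3,interpolation=2) for n,a,b in(('s6',170,370),('d6',100,190))]
cv2.imwrite('pics/c6.png',np.hstack(ims))
s=env.state();print(s['eef_pos'],s['ft_force'],s['opening'])"
```

```text
rot [-0.0014, 0.0001, 0.0011] shift [-0.001, 0.0003, 0.0663] t 5.45 rows>= 1.3
[560.40212113 231.35356698 176.30413738] [ 1.03544346 -0.22681951 -1.05117905] 0.3278312302657452
```

View pics/c6.png

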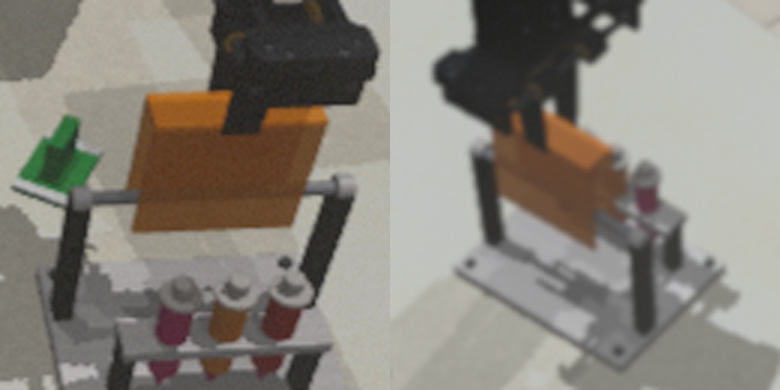

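Request:
arm_command(targets=[[[0,0,0.001],[-0.001,0,0.02],255],[[0,0,0.001],[-0.001,0,0.04],255],[[0,0,0.001],[-0.001,0,0.055],255],[[0,0,0.001],[-0.001,0,0.063],255],[[0,0,0.001],[-0.001,0,0.066],255],[[0,0,0.001],[-0.001,0,0.067],255],[[0,0,0.001],[-0.001,0,0.067],255]])

```text
t: 6.15
eef_pos: [561.3, 230.6, 110.8]
tcp_rot: [3.14, -0.0, 1.751]
ft_force: [-0.3, -0.5, -0.9]
opening: 0.331
```

Request:
arm_command(targets=[[[0,0,0],[0,0,0],150],[[0,0,0],[0,0,0],135],[[0,0,0],[0,0,0],125],[[0,0,0],[0,0,0],125]])

```text
t: 6.55
eef_pos: [561.1, 230.5, 110.3]
tcp_rot: [3.141, -0.0, 1.751]
ft_force: [0.8, 0.1, -0.7]
opening: 0.502
```

```bash
python3 -c "
from h import *
from cell import env
shot('side','d7');shot('scene','s7')
ims=[cv2.resize(cv2.imread('pics/'+n+'.png')[a:a+130,b:b+130],None,fx=3,fy=3,interpolation=2) for n,a,b in(('s7',170,370),('d7',100,190))]
cv2.imwrite('pics/c7.png',np.hstack(ims))
s=env.state();print(s['eef_pos'],s['ft_force'],s['opening'])"
```

```text
[561.03081068 230.45925475 110.1822259 ] [ 0.27356591  0.52175299 -0.7029281 ] 0.5073396386948119
```

View pics/c7.png

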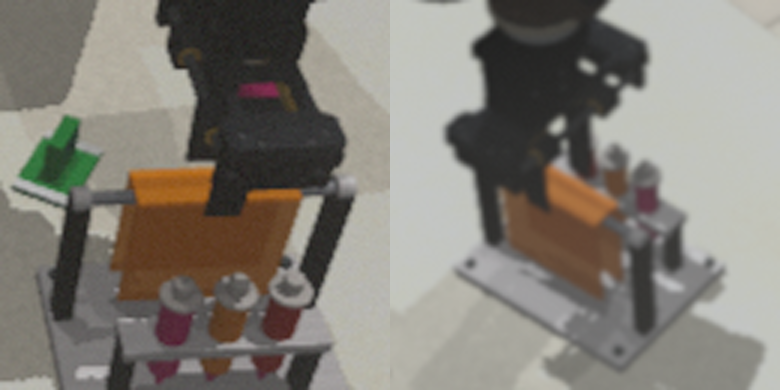

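The shield is hanging on the rail near its middle, with gaps of about 38 and 36 px to the posts in the crop. I'll retreat straight up and work out the slide pose from w2.

Request:
arm_command(targets=[[[0,0,0],[0,0,-0.01],125],[[0,0,0],[0,0,-0.03],125],[[0,0,0],[0,0,-0.06],125],[[0,0,0],[0,0,-0.1],125],[[0,0,0],[0,0,-0.14],100]])

```text
t: 7.15
eef_pos: [560.7, 230.3, 252.2]
tcp_rot: [-3.142, -0.0, 1.751]
ft_force: [0.3, -0.3, 0.5]
opening: 0.55
```

```bash
python3 - <<'E'
from h import *
p,d,*C=load("w2.npz")
k=lambda l:crop(l,4,(70,90))
q=atz(k([(228,180),(480,303),(408,460),(165,338)]),9,*C);print(q.round(1).tolist(),q.mean(0))
u=q[1]+q[2]-q[0]-q[3];print("yaw",np.arctan2(u[1],u[0]),np.linalg.norm(u)/2)
q=atz(k([(195,277),(340,345),(325,392),(182,322)]),49,*C);print("grip top",q.round(1).tolist(),q.mean(0));u=q[1]+q[2]-q[0]-q[3];print("yaw",np.arctan2(u[1],u[0]),np.linalg.norm(u)/2)
from cell import env;s=env.state();print(s['joints'],s['eef_pos'])
goto([463,-12,200],down(-.17+np.pi)); goto([463,-12,200],down(-.17))
E
```

```text
[[434.7, 16.5, 9.0], [508.5, 2.6, 9.0], [497.1, -47.5, 9.0], [424.1, -31.7, 9.0]] [466.13231385 -15.03452816   9.        ]
yaw -0.1997172874897183 74.89937055300055
grip top [[448.6, -4.4, 49.0], [487.3, -11.4, 49.0], [485.6, -24.6, 49.0], [447.0, -16.8, 49.0]] [467.14269905 -14.29222293  49.        ]
yaw -0.18862814627384067 39.38640191563936
[2.80850299e-01 4.08259193e-01 1.52195902e+00 4.25976054e-05
 1.21139813e+00 1.00787844e-01] [560.66090619 230.33635979 252.19863047]
rot [-0.0, -0.0, -1.2207] shift [-0.2209, -0.1395, 0.0522] t 7.15 rows>= 8.1
rot [-0.0001, 0.0, 1.9208] shift [-0.2209, -0.1395, 0.0522] t 7.15 rows>= 12.8
```

```bash
python3 - <<'E'
from h import *
goto([466.5,-14.7,160],down(2.947))
E
```

```text
rot [-0.0, -0.0, -1.1962] shift [-0.2242, -0.1365, 0.0922] t 7.15 rows>= 8.0
```

Request:
arm_command(targets=[[[0,0,-0.14],[-0.03,-0.018,0],100],[[0,0,-0.29],[-0.06,-0.036,0.01],100],[[0,0,-0.44],[-0.1,-0.06,0.02],100],[[0,0,-0.59],[-0.135,-0.082,0.04],100],[[0,0,-0.74],[-0.17,-0.1,0.06],100],[[0,0,-0.89],[-0.2,-0.12,0.08],100],[[0,0,-1.04],[-0.224,-0.136,0.092],100],[[0,0,-1.19],[-0.224,-0.136,0.092],100]])

```text
t: 7.95
eef_pos: [465.6, -16.5, 157.4]
tcp_rot: [-3.141, -0.002, 2.931]
ft_force: [0.3, -0.1, 0.7]
opening: 0.608
```

```bash
python3 -c "
from h import *
from cell import env
shot('wrist','w8');shot('scene','s8')
s=env.state();print(s['eef_pos'],s['tcp_rot'],s['ft_force'],s['opening'],s['qvel'].round(2))
goto([466.5,-14.7,17],down(2.947))"
```

```text
[467.26157893 -15.01227011 158.52948511] [3.14146404e+00 3.52957453e-04 2.92875661e+00] [0.21868324 0.79831926 0.37021084] 0.6033015181592566 [ 0.03 -0.   -0.01  0.    0.    0.19]
rot [0.0001, 0.0004, -0.0182] shift [0.0009, 0.0001, 0.1415] t 8.05 rows>= 2.8
```

View pics/w8.png

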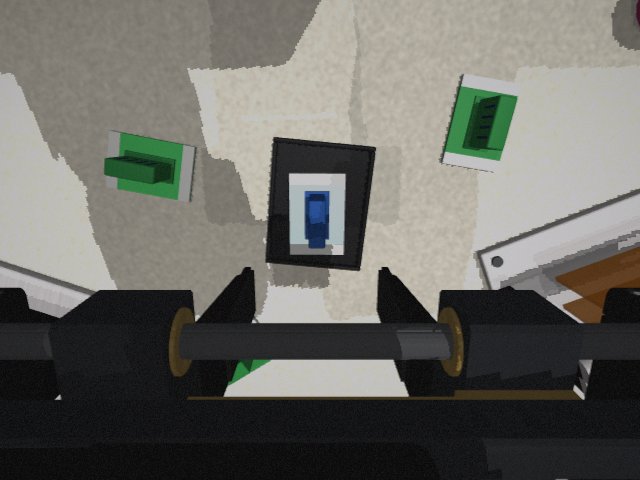

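View pics/s8.png

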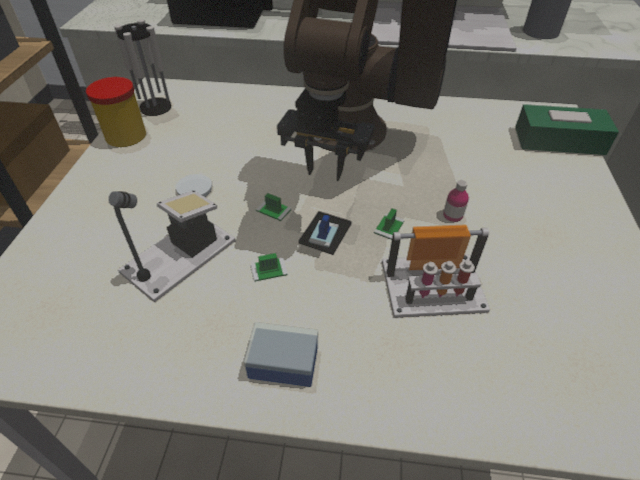

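The shield hangs freely. In the wrist view the slide plate is square to the jaws, with corners (289,174), (345,174), (344,254) and (290,254). The grip is at about (317,218).

```bash
python3 - <<'E'
from h import *
p,d,*C=load("w8.npz")
q=atz([(289,174),(345,174),(344,254),(290,254)],9,*C);print(q.round(1).tolist(),q.mean(0))
u=q[0]+q[1]-q[2]-q[3];print("yaw",np.arctan2(-u[1],-u[0]),np.linalg.norm(u)/2,np.linalg.norm(q[0]-q[1]))
q=atz([(308,240),(326,240)],49,*C);print(q.round(1).tolist())
from cell import env;goto([466.5,-14.7,50],down(2.947))
cv2.imwrite('pics/w8c.png',cv2.resize(p[130:280,255:385],None,fx=4,fy=4,interpolation=2))
E
```

```text
[[424.6, -31.8, 9.0], [435.0, 16.6, 9.0], [507.4, 1.5, 9.0], [496.9, -47.7, 9.0]] [465.99947592 -15.35980372   9.        ]
yaw -0.2109360944469257 73.96241136192165 49.46958643526946
[[476.7, -25.2, 49.0], [479.8, -10.9, 49.0]]
rot [0.0001, 0.0004, -0.0182] shift [0.0008, 0.0001, 0.1085] t 8.05 rows>= 2.2
```

View pics/w8c.png

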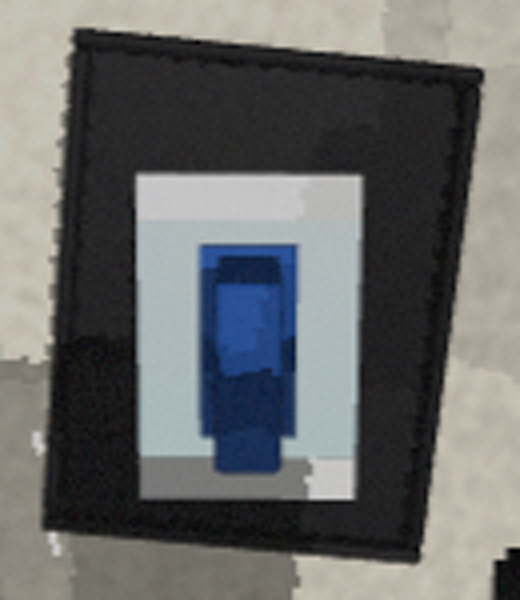

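Request:
arm_command(targets=[[[0,0,0],[0,0,0.03],120],[[0,0,0],[0,0,0.07],140],[[0,0,0],[0,0,0.095],140],[[0,0,0],[0,0,0.1],140],[[0,0,0],[0,0,0.1],140]])

```text
t: 8.55
eef_pos: [467.6, -13.9, 58.3]
tcp_rot: [3.142, -0.0, 2.926]
ft_force: [0.3, 0.7, -0.6]
opening: 0.45
```

```bash
python3 -c "
from h import *
from cell import env
s=env.state();print(s['eef_pos'],s['tcp_rot'],s['opening'],s['qvel'].round(2))
goto([466.3,-15,17],down(2.934))"
```

```text
[467.60765788 -13.94068918  58.2518578 ] [ 3.14151249e+00 -4.99237922e-04  2.92622984e+00] 0.450307357574114 [-0.   -0.04 -0.01 -0.    0.02 -0.01]
rot [0.0001, -0.0005, -0.0078] shift [0.001, -0.0013, 0.0413] t 8.55 rows>= 0.8
```

Request:
arm_command(targets=[[[0,0,-0.008],[0.001,-0.001,0.02],140],[[0,0,-0.008],[0.001,-0.001,0.037],140],[[0,0,-0.008],[0.001,-0.001,0.041],140],[[0,0,-0.008],[0.001,-0.001,0.041],140],[[0,0,-0.008],[0.001,-0.001,0.041],255],[[0,0,-0.008],[0.001,-0.001,0.041],255],[[0,0,-0.008],[0.001,-0.001,0.041],255],[[0,0,-0.008],[0.001,-0.001,0.041],255]])

```text
t: 9.35
eef_pos: [466.3, -15.1, 17.4]
tcp_rot: [3.141, 0.001, 2.936]
ft_force: [1.3, -1.1, 0.1]
opening: 0.167
```

```bash
python3 -c "
from h import *
from cell import env
s=env.state();print(s['eef_pos'],s['tcp_rot'],s['opening']*95,s['ft_force'],s['moment'])
"
```

```text
[466.25434159 -15.07092348  17.42216561] [3.14148393e+00 6.10511500e-04 2.93600077e+00] 15.817649321896404 [ 1.28865271 -1.05135293  0.12540699] [ 0.05636426 -0.00869888 -0.00608344]
```

Request:
arm_command(targets=[[[0,0,0],[0,0,-0.005],255],[[0,0,0],[0,0,-0.02],255],[[0,0,0],[0,0,-0.05],255],[[0,0,0],[0,0,-0.09],255],[[0,0,0],[0,0,-0.14],255],[[0,0,0],[0,0,-0.17],255]])

```text
t: 9.95
eef_pos: [466.4, -15.1, 190.6]
tcp_rot: [3.141, 0.003, 2.936]
ft_force: [0.5, -0.6, -0.7]
opening: 0.142
```

```bash
python3 -c "
from h import *
from cell import env
s=env.state();print(s['eef_pos'],s['tcp_rot'],s['opening']*95,s['ft_force'],s['moment'])
shot('wrist','w9');goto([588,-346,330],down(2.57))
"
```

```text
[466.41740108 -15.07816691 190.58123729] [3.14140185e+00 3.06093504e-03 2.93613651e+00] 13.470506414101788 [ 0.46826899 -0.5934917  -0.68776359] [ 0.0368954  -0.06731314 -0.0708924 ]
rot [0.0018, 0.008, 0.3662] shift [-0.1861, -0.2992, -0.1347] t 10.0 rows>= 7.5
```

View pics/w9.png

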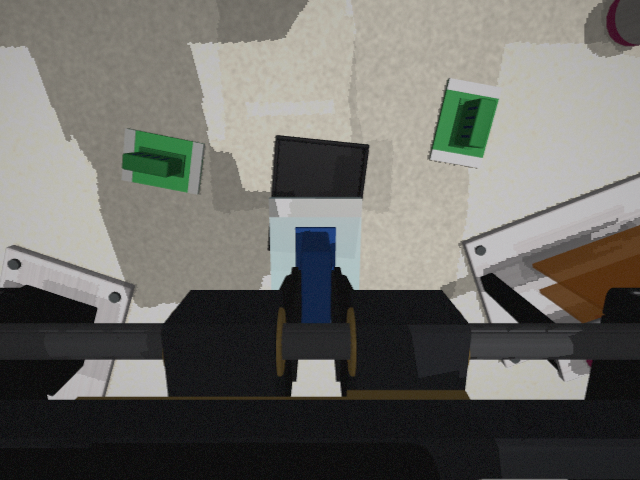

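Request:
arm_command(targets=[[[0,0,0.05],[-0.015,-0.025,-0.03],255],[[0,0,0.1],[-0.04,-0.065,-0.06],255],[[0,0,0.15],[-0.065,-0.1,-0.085],255],[[0,0,0.2],[-0.09,-0.14,-0.11],255],[[0,0,0.25],[-0.115,-0.18,-0.13],255],[[0,0,0.3],[-0.14,-0.22,-0.135],255],[[0,0,0.366],[-0.165,-0.26,-0.135],255],[[0,0,0.366],[-0.186,-0.299,-0.135],255]])

```text
t: 10.8
eef_pos: [587.5, -347.6, 322.2]
tcp_rot: [3.141, 0.0, 2.568]
ft_force: [0.4, -0.1, -0.6]
opening: 0.137
```

Request:
arm_command(targets=[[[0,0,0],[0,0,0],255],[[0,0,0],[0,0,0],255]])

```text
t: 11.0
eef_pos: [586.8, -346.4, 320.8]
tcp_rot: [3.141, -0.002, 2.569]
ft_force: [-1.1, 0.5, -0.4]
opening: 0.145
```

```bash
python3 -c "
from h import *
from cell import env
s=env.state();print(s['eef_pos'],s['tcp_rot'],s['opening']*95,s['ft_force'],s['moment'],s['qvel'].round(2))
shot('wrist','w10')
"
```

```text
[ 586.76553143 -346.41028149  320.75834624] [ 3.14124323e+00 -2.20323283e-03  2.56871391e+00] 13.815601575790827 [-1.10949941  0.48072574 -0.38413118] [0.04400594 0.0334131  0.02572861] [ 0.03 -0.03  0.02  0.   -0.    0.  ]
```

View pics/w10.png

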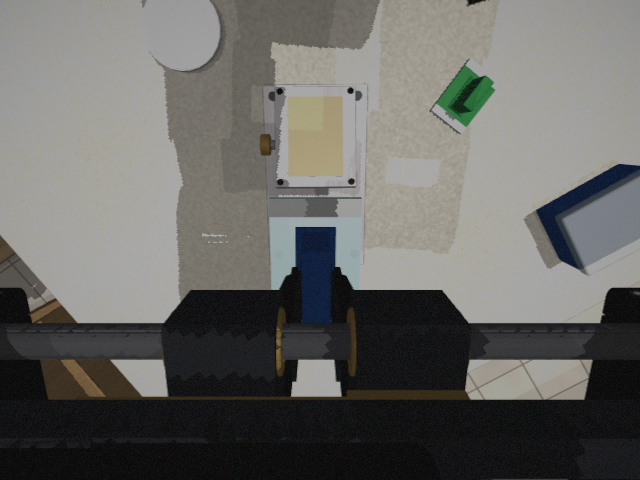

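```bash
python3 - <<'E'
from h import *
p,d,*C=load("w10.npz")
cv2.imwrite('pics/w10c.png',cv2.resize(p[75:210,250:380],None,fx=4.4,fy=4.4,interpolation=2))
p,d,*C=load("s8.npz")
cv2.imwrite('pics/s8c.png',cv2.resize(p[180:235,145:235],None,fx=8,fy=8,interpolation=2))
p,d,*C=load("side0.npz")
cv2.imwrite('pics/d0c.png',cv2.resize(p[275:335,355:425],None,fx=9,fy=9,interpolation=2))
E
```

```text
(no output)
```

View pics/w10c.png

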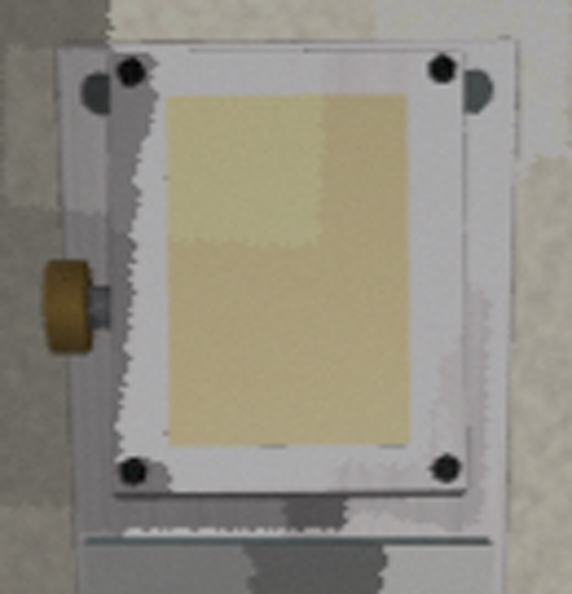

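View pics/s8c.png

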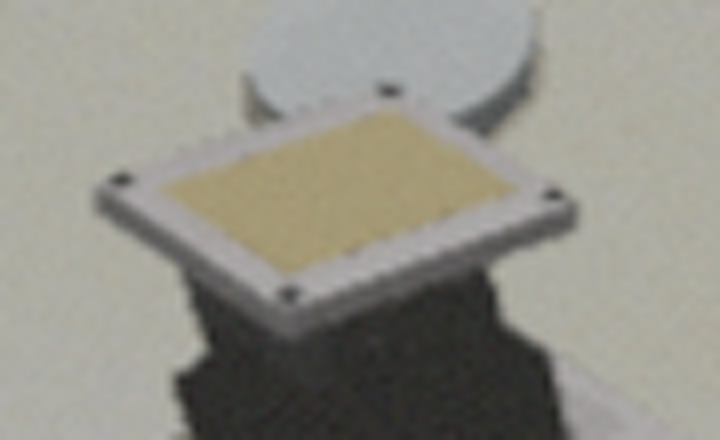

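View pics/d0c.png

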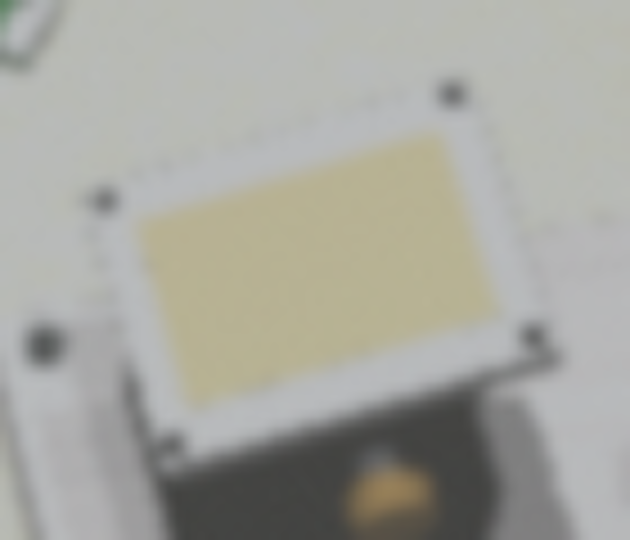

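```bash
cat > fit.py <<'E'
from h import *
from scipy.optimize import least_squares
L=np.array([(-39.5,-27,0),(-39.5,27,0),(39.5,27,0),(39.5,-27,0)],float)
def face(q):
    x,y,yaw,t=q[:4]; Rm=R.from_euler('xyz',[0,-t,yaw]); return np.array([x,y,95])+30*Rm.apply([0,0,1]),Rm
obs={'w10':crop([(167,95),(408,95),(409,443),(169,443)],4.4,(250,75)),
 's8':crop([(390,107),(515,187),(287,272),(160,188)],8,(145,180)),
 'side0':crop([(193,408),(140,215),(440,133),(498,312)],9,(355,275))}
K={n:load(n+'.npz')[2:] for n in obs}
if __name__=='__main__':
    def res(q,ns):
        c,Rm=face(q); return np.concatenate([(proj(c+Rm.apply(L),*K[n])-obs[n]).ravel() for n in ns])
    for ns in(['w10'],['s8'],['side0'],['w10','s8'],['w10','s8','side0']):
        f=least_squares(res,[537,-313,-.57,.25],args=(ns,));print(ns,f.x.round(3),np.sqrt(f.cost*2/len(f.fun)).round(2),"face",face(f.x)[0].round(1))
    # with depth: plane of the film from each cam
    for n in obs:
        p,d,*C=load(n+'.npz');W=cloud(p,d,*C);m=np.zeros((480,640),np.uint8);cv2.fillConvexPoly(m,obs[n].round().astype(int),1);m=cv2.erode(m,np.ones((3,3)))*(d>0)
        q=W[m>0];A=np.c_[q[:,:2]-q[:,:2].mean(0),np.ones(len(q))];s=np.linalg.lstsq(A,q[:,2],rcond=None)[0];nr=np.array([-s[0],-s[1],1]);print(n,len(q),"plane z",s[2].round(1),q.mean(0).round(1),"tilt",np.arctan(np.hypot(*s[:2])).round(3),"up yaw",np.arctan2(s[1],s[0]).round(3),"res",np.std(q[:,2]-A@s).round(2))
E
python3 fit.py
```

```text
['w10'] [ 5.35666e+02 -3.13655e+02 -5.72000e-01  3.05000e-01] 0.18 face [ 528.1 -308.8  123.6]
['s8'] [ 5.35166e+02 -3.12370e+02 -5.54000e-01  2.84000e-01] 0.26 face [ 528.  -308.   123.8]
['side0'] [ 5.34729e+02 -3.12035e+02 -5.73000e-01  2.79000e-01] 0.42 face [ 527.8 -307.5  123.8]
['w10', 's8'] [ 5.35330e+02 -3.13302e+02 -5.69000e-01  2.90000e-01] 0.35 face [ 528.1 -308.7  123.7]
['w10', 's8', 'side0'] [ 5.35231e+02 -3.13118e+02 -5.70000e-01  2.88000e-01] 0.43 face [ 528.1 -308.5  123.8]
w10 4155 plane z 123.2 [ 528.2 -308.7  123.2] tilt 0.281 up yaw -0.571 res 0.78
s8 379 plane z 124.4 [ 529.8 -307.8  124.4] tilt 0.283 up yaw -0.524 res 1.02
side0 679 plane z 124.1 [ 527.3 -307.3  124.1] tilt 0.28 up yaw -0.593 res 2.71
```

```bash
python3 - <<'E'
from h import *
for n,pos,rot,off,sc,uv in[('w10',[586.77,-346.41,320.76],[3.14124,-.0022,2.5687],(250,75),4.4,[(84,543),(492,544)])]:
    p,d,*C=load(n+'.npz'); r=eul(rot)
    q=atz(crop(uv,sc,off),320.76-8.4,*C); print(r.inv().apply(q-pos).round(2))
p,d,*C=load('w10.npz')
cv2.imwrite('pics/w10d.png',cv2.resize(p[185:335,240:390],None,fx=4,fy=4,interpolation=2))
W=cloud(p,d,*C); r=eul([3.14124,-.0022,2.5687])
X=r.inv().apply(W.reshape(-1,3)-[586.77,-346.41,320.76]).reshape(480,640,3)
for uv in[(280,205),(350,205),(280,250),(350,250),(316,260)]: print(uv,X[uv[1]-2:uv[1]+3,uv[0]-2:uv[0]+3].mean((0,1)).round(1))
E
```

```text
[[ 38.   -24.55   8.47]
 [ 37.8   24.8    8.49]]
(280, 205) [ 34.1 -18.7   9.2]
(350, 205) [34.  18.9  9.3]
(280, 250) [  8.9 -19.3   9.1]
(350, 250) [ 8.6 19.4  9.8]
(316, 260) [ 16.1   0.6 -30.1]
```

View pics/w10d.png

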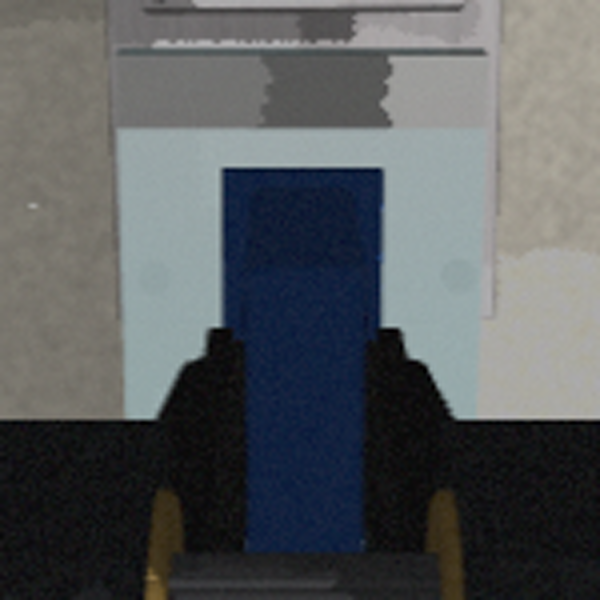

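```bash
cat >> h.py <<'E'
FC=np.array([528.1,-308.5,123.8]);FY=-.571;FT=.284
def place(h,dx=0,dy=0,t=None,yaw=None,D=13.5):
    # TCP pose with slide underside h above face; dx uphill, dy stage-y offset
    Rf=R.from_euler('xyz',[0,-(FT if t is None else t),FY if yaw is None else yaw])
    tool=Rf*R.from_rotvec([0,np.pi,0])
    return FC+Rf.apply([.4+dx,dy-.1,D+h]),tool
E
python3 - <<'E'
from h import *
p,r=place(130);print(p,r.as_euler('xyz'));goto(p,r)
p,r=place(60);print(p);goto(p,r)
E
```

```text
[ 494.53927072 -287.06010379  261.66380345] [3.14159265 0.284      2.57059265]
rot [0.0003, -0.2854, -0.0008] shift [0.1091, -0.0009, 0.0599] t 11.05 rows>= 2.5
[ 511.0415854  -297.66086561  194.46784033]
rot [0.0003, -0.2854, -0.0008] shift [0.0894, -0.0009, 0.1271] t 11.05 rows>= 3.1
```

Request:
arm_command(targets=[[[0,-0.08,0],[0.03,0,0],255],[[0,-0.18,0],[0.07,-0.001,0.015],255],[[0,-0.2854,0],[0.1,-0.001,0.04],255],[[0,-0.2854,-0.001],[0.109,-0.001,0.06],255],[[0,-0.2854,-0.001],[0.1,-0.001,0.09],255],[[0,-0.2854,-0.001],[0.089,-0.001,0.125],255],[[0,-0.2854,-0.001],[0.089,-0.001,0.127],255],[[0,-0.2854,-0.001],[0.089,-0.001,0.127],255]])

```text
t: 11.85
eef_pos: [511.6, -297.4, 195.6]
tcp_rot: [3.141, 0.285, 2.572]
ft_force: [0.6, -0.7, 0.8]
opening: 0.144
```

Request:
arm_command(targets=[[[0,0,0],[0,0,0],255],[[0,0,0],[0,0,0],255]])

```text
t: 12.05
eef_pos: [512.0, -298.4, 196.8]
tcp_rot: [-3.141, 0.288, 2.572]
ft_force: [-0.7, -0.9, -1.0]
opening: 0.141
```

```bash
python3 -c "
from h import *
from cell import env
s=env.state();print(s['eef_pos'],s['tcp_rot'],s['ft_force'],s['moment'],s['qvel'].round(2))
shot('scene','s11');shot('side','d11');shot('wrist','w11')
ims=[cv2.resize(cv2.imread('pics/'+n+'.png')[a:a+120,b:b+130],None,fx=3,fy=3,interpolation=2) for n,a,b in(('s11',140,110),('d11',240,340))]
cv2.imwrite('pics/c11.png',np.hstack(ims))
p,r=place(10);goto(p,r)
"
```

```text
[ 512.03768939 -298.36478115  196.82233509] [-3.1413407   0.2877834   2.57154304] [-0.66089342 -0.85574863 -0.99824054] [0.08504303 0.20103924 0.00153301] [-0.    0.01  0.   -0.   -0.01 -0.  ]
rot [-0.0, 0.0028, 0.0006] shift [0.0017, 0.0002, 0.0512] t 12.2 rows>= 1.0
```

View pics/c11.png

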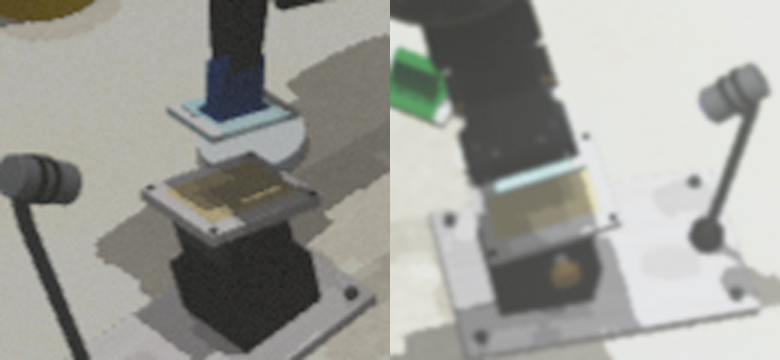

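View pics/w11.png

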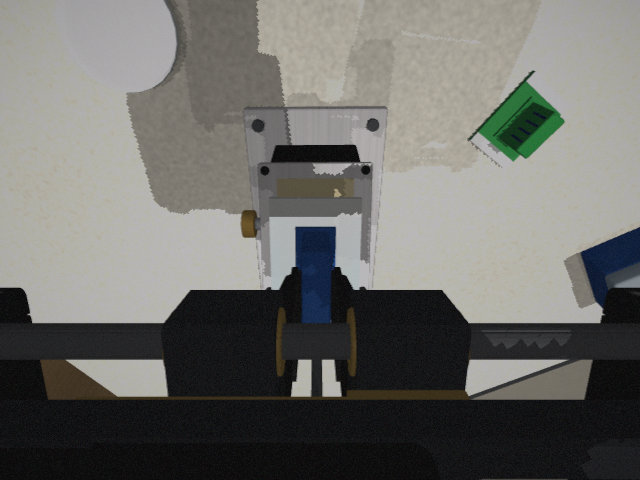

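Request:
arm_command(targets=[[[0,0.001,0],[0.0005,0,0.015],255],[[0,0.001,0],[0.001,0,0.035],255],[[0,0.001,0],[0.001,0,0.047],255],[[0,0.001,0],[0.001,0,0.051],255],[[0,0.001,0],[0.001,0,0.051],255],[[0,0.001,0],[0.001,0,0.051],255]])

```text
t: 12.8
eef_pos: [523.2, -305.8, 146.4]
tcp_rot: [-3.141, 0.285, 2.571]
ft_force: [0.3, 0.5, -0.2]
opening: 0.141
```

```bash
cat > rep.py <<'E'
from h import *
import sys
from cell import env,get_calibration
s=env.state();print(s['t'],s['eef_pos'].round(2),s['tcp_rot'].round(4),s['ft_force'].round(2),s['moment'].round(3),s['opening'])
Rf=R.from_euler('xyz',[0,-FT,FY]);c=Rf.inv().apply(s['eef_pos']-FC);print("face frame tcp",c.round(2),"F",Rf.inv().apply(s['ft_force']).round(2),"M",Rf.inv().apply(s['moment']).round(3))
p,r=place(0);goto(p,r)
E
python3 rep.py; python3 -c "
from h import *
shot('wrist','w12')"; python3 rep.py
```

```text
12.8 [ 523.17 -305.78  146.44] [-3.1415  0.285   2.5712] [ 0.26  0.54 -0.2 ] [ 0.075  0.217 -0.046] 0.14071038516866707
face frame tcp [ 0.95 -0.37 23.3 ] F [-0.13  0.59 -0.17] M [-0.065  0.223 -0.029]
rot [0.0, 0.001, 0.0006] shift [0.0006, 0.0003, 0.0098] t 12.8 rows>= 0.2
12.85 [ 523.21 -305.78  146.55] [-3.1415  0.2854  2.5712] [ 0.14  0.01 -1.07] [ 0.149  0.17  -0.003] 0.14224172174606017
face frame tcp [ 1.01 -0.35 23.4 ] F [-0.19  0.09 -1.06] M [ 0.031  0.224 -0.013]
rot [0.0, 0.0014, 0.0006] shift [0.0006, 0.0003, 0.0099] t 12.85 rows>= 0.2
```

View pics/w12.png

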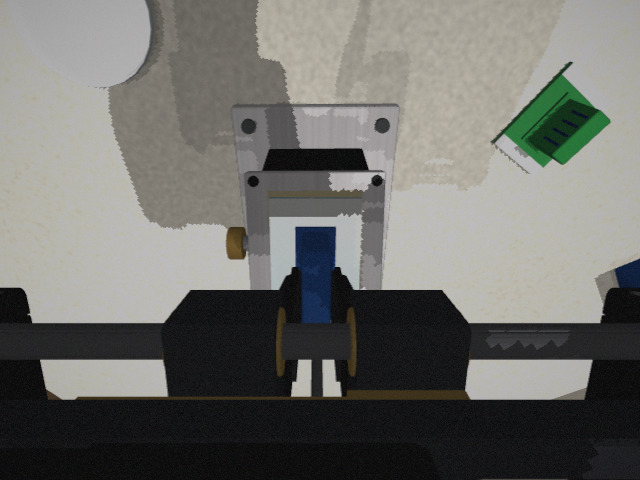

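```bash
python3 -c "
from h import *
p=cv2.imread('pics/w12.png');cv2.imwrite('pics/w12c.png',cv2.resize(p[160:300,240:392],None,fx=5,fy=4.2,interpolation=2))"
```

```text
(no output)
```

View pics/w12c.png

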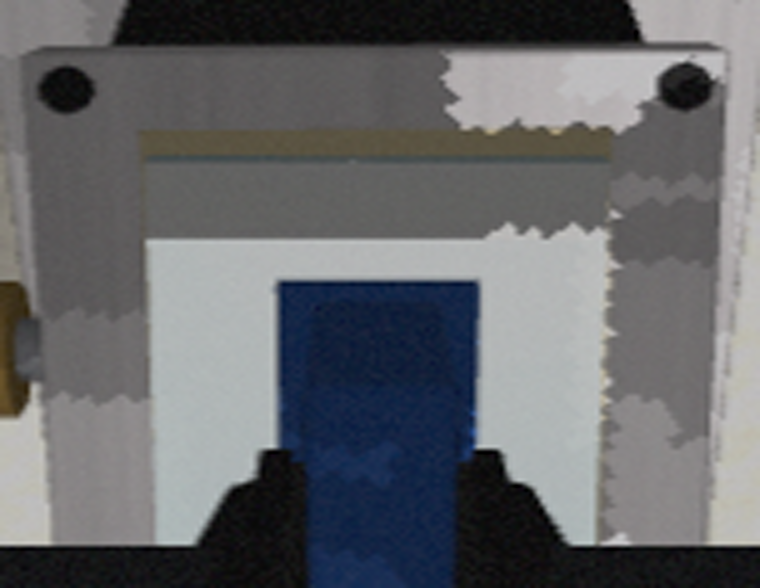

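```bash
python3 - <<'E'
from h import *
p,d,*C=load('w12.npz')
Rf=R.from_euler('xyz',[0,-FT,FY])
print("film edge pred",proj(FC+Rf.apply([(-39.5,-27,0),(-39.5,27,0)]),*C), "obs", (140.5/5+240-.4,130/4.2+160-.4),(612.5/5+240-.4,130/4.2+160-.4))
pos=np.array([523.19,-305.78,146.5]);r=eul([-3.1415,.2852,2.5712])
print("slide bottom/top edge pred",proj(pos+r.apply([(37.9,-24.9,13.5),(37.9,25.1,13.5),(37.9,-24.9,8.5),(37.9,25.1,8.5)]),*C),"obs",(145.5/5+239.6,156/4.2+159.6),(610.5/5+239.6,156/4.2+159.6))
E
```

```text
film edge pred [[268.14415803 189.93111297]
 [363.3136748  189.87344266]] obs (267.70000000000005, 190.55238095238096) (362.1, 190.55238095238096)
slide bottom/top edge pred [[269.2753725  197.27251088]
 [361.08902186 197.1674082 ]
 [268.16934675 198.7682338 ]
 [362.14190082 198.66126068]] obs (268.7, 196.74285714285713) (361.7, 196.74285714285713)
```

Request:
arm_command(targets=[[[0,0.001,0],[0.0006,0.0003,0.003],255],[[0,0.001,0],[0.0006,0.0003,0.005],255],[[0,0.001,0],[0.0006,0.0003,0.006],255],[[0,0.001,0],[0.0006,0.0003,0.006],255]])

```text
t: 13.25
eef_pos: [524.1, -306.0, 139.7]
tcp_rot: [-3.142, 0.283, 2.571]
ft_force: [0.6, 0.4, -0.4]
opening: 0.143
```

```bash
python3 rep.py
```

```text
13.25 [ 524.14 -305.98  139.74] [-3.1416  0.2832  2.5712] [ 0.56  0.41 -0.37] [0.132 0.236 0.039] 0.1425757627370389
face frame tcp [-0.04 -0.02 16.62] F [ 0.14  0.65 -0.42] M [-0.005  0.27   0.042]
rot [0.0001, -0.0008, 0.0006] shift [-0.0004, -0.0001, 0.0031] t 13.25 rows>= 0.1
```

Request:
arm_command(targets=[[[0,0,0],[0,0,0.0007],255],[[0,0,0],[0,0,0.0014],255],[[0,0,0],[0,0,0.002],255],[[0,0,0],[0,0,0.002],255]])

```text
t: 13.65
eef_pos: [524.6, -306.3, 137.9]
tcp_rot: [-3.142, 0.283, 2.571]
ft_force: [1.0, -0.3, -2.1]
opening: 0.143
```

```bash
python3 rep.py
```

```text
13.65 [ 524.6  -306.33  137.88] [-3.1416  0.2833  2.571 ] [ 1.04 -0.28 -2.06] [ 0.06   0.142 -0.005] 0.14294650430254685
face frame tcp [-1.000e-02 -6.000e-02  1.467e+01] F [ 0.41  0.33 -2.27] M [-0.027  0.152  0.002]
rot [0.0001, -0.0007, 0.0004] shift [-0.0004, -0.0, 0.0012] t 13.65 rows>= 0.0
```

Request:
arm_command(targets=[[[0,0,0],[0,0,0.0005],255],[[0,0,0],[0,0,0.001],255],[[0,0,0],[0,0,0.001],255]])

```text
t: 13.95
eef_pos: [524.9, -306.6, 137.2]
tcp_rot: [-3.141, 0.284, 2.571]
ft_force: [-0.7, 0.2, 1.3]
opening: 0.145
```

```bash
python3 rep.py
```

```text
13.95 [ 524.88 -306.56  137.23] [-3.1414  0.2838  2.5712] [-0.75  0.17  1.32] [ 0.028  0.299 -0.054] 0.14492250563091955
face frame tcp [ 0.15 -0.11 13.95] F [-0.32 -0.26  1.47] M [-0.148  0.267 -0.013]
rot [-0.0, -0.0002, 0.0006] shift [-0.0002, 0.0, 0.0004] t 13.95 rows>= 0.0
```

Request:
arm_command(targets=[[[0,0,0],[0,0,0.0004],255],[[0,0,0],[0,0,0.0004],255]])

```text
t: 14.15
eef_pos: [524.8, -306.8, 137.1]
tcp_rot: [-3.141, 0.284, 2.571]
ft_force: [-4.4, -0.1, 5.4]
opening: 0.142
```

```bash
python3 rep.py
```

```text
14.15 [ 524.85 -306.77  137.12] [-3.1412  0.284   2.5711] [-4.43 -0.12  5.43] [-0.044  0.571 -0.099] 0.14234306623734325
face frame tcp [ 0.21 -0.3  13.82] F [-1.99 -2.5   6.23] M [-0.359  0.457  0.002]
rot [-0.0002, -0.0, 0.0005] shift [-0.0002, 0.0002, 0.0003] t 14.15 rows>= 0.0
```

Request:
arm_command(targets=[[[0,0,0],[0,0,0.0004],255],[[0,0,0],[0,0,0.0004],255]])

```text
t: 14.35
eef_pos: [524.8, -306.8, 137.0]
tcp_rot: [-3.141, 0.284, 2.571]
ft_force: [-7.1, 0.7, 9.3]
opening: 0.145
```

```bash
python3 rep.py
```

```text
14.35 [ 524.8  -306.81  137.01] [-3.1411  0.284   2.5712] [-7.09  0.7   9.32] [-0.021  0.948 -0.117] 0.14501590918931634
face frame tcp [ 0.16 -0.36 13.71] F [-3.47 -3.25 10.73] M [-0.541  0.786  0.036]
rot [-0.0003, -0.0, 0.0006] shift [-0.0002, 0.0003, 0.0002] t 14.35 rows>= 0.0
```

Request:
arm_command(targets=[[[0,0,0],[0.0003,-0.0003,-0.0001],255],[[0,0,0],[0.0003,-0.0003,-0.0002],255],[[0,0,0],[0.0003,-0.0003,-0.0002],255]])

```text
t: 14.65
eef_pos: [524.8, -306.9, 137.0]
tcp_rot: [-3.141, 0.285, 2.571]
ft_force: [-2.8, 0.7, 6.7]
opening: 0.142
```

```bash
python3 rep.py; python3 -c "
from h import *
shot('wrist','w13');shot('scene','s13');shot('side','d13')
ims=[cv2.resize(cv2.imread('pics/'+n+'.png')[a:a+120,b:b+130],None,fx=3,fy=3,interpolation=2) for n,a,b in(('s13',140,110),('d13',240,340))]
cv2.imwrite('pics/c13.png',np.hstack(ims))
p=cv2.imread('pics/w13.png');cv2.imwrite('pics/w13c.png',cv2.resize(p[160:300,240:392],None,fx=5,fy=4.2,interpolation=2))
"; python3 rep.py
```

```text
14.65 [ 524.76 -306.86  137.01] [-3.1414  0.2846  2.5711] [-2.77  0.68  6.72] [ 0.042  0.385 -0.059] 0.14248020300623118
face frame tcp [ 0.15 -0.43 13.71] F [-0.71 -0.93  7.2 ] M [-0.182  0.347 -0.008]
rot [-0.0, 0.0006, 0.0005] shift [-0.0002, 0.0003, 0.0002] t 14.65 rows>= 0.0
14.8 [ 524.76 -306.89  137.  ] [-3.1414  0.2845  2.5711] [-2.33  0.12  6.81] [ 0.095  0.415 -0.055] 0.14558401366720303
face frame tcp [ 0.16 -0.45 13.71] F [-0.03 -1.16  7.11] M [-0.154  0.401 -0.012]
rot [-0.0, 0.0005, 0.0005] shift [-0.0002, 0.0003, 0.0002] t 14.8 rows>= 0.0
```

View pics/c13.png

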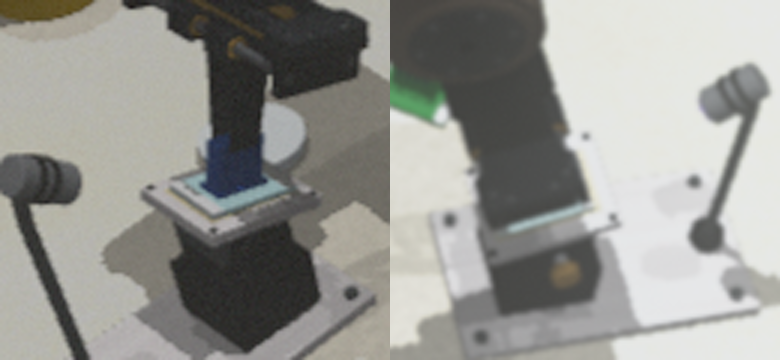

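View pics/w13c.png

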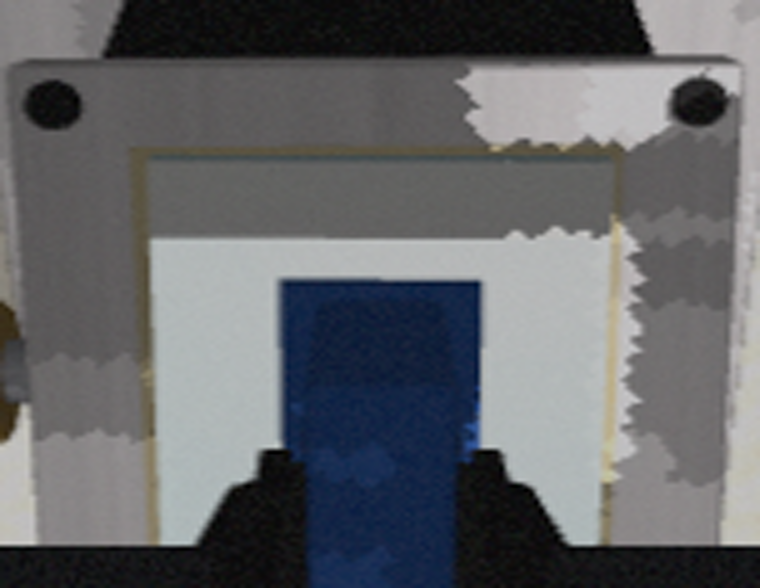

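Request:
arm_command(targets=[[[0,0,0],[0,0,0],255],[[0,0,0],[0,0,0],255],[[0,0,0],[0,0,0],255],[[0,0,0],[0,0,0],255],[[0,0,0],[0,0,0],255],[[0,0,0],[0,0,0],255]])

```text
t: 15.4
eef_pos: [524.8, -306.9, 137.0]
tcp_rot: [-3.141, 0.285, 2.571]
ft_force: [-2.5, 0.7, 6.5]
opening: 0.143
```

```bash
python3 rep.py; python3 -c "
from h import *
shot('scene','s14')
a=cv2.imread('pics/s8.png');b=cv2.imread('pics/s14.png')
def m(img,x,y,r=9): return img[y-r:y+r,x-r:x+r]
for n,x,y in(('screwL',160,202),('screwB',181,217),('screwR',214,204),('bottle',456,203),('tipbox',250,375),('shield',440,245)):
    t=m(a,x,y).astype(np.float32);w=m(b,x,y,13).astype(np.float32);r=cv2.matchTemplate(w,t,cv2.TM_CCOEFF_NORMED);_,v,_,l=cv2.minMaxLoc(r);print(n,l[0]-4,l[1]-4,round(v,3))
"; python3 rep.py
```

```text
15.4 [ 524.77 -306.88  137.01] [-3.1414  0.2846  2.5711] [-2.54  0.71  6.48] [ 0.017  0.339 -0.07 ] 0.1429235653223716
face frame tcp [ 0.17 -0.43 13.71] F [-0.61 -0.78  6.93] M [-0.182  0.294 -0.02 ]
rot [-0.0, 0.0006, 0.0005] shift [-0.0002, 0.0003, 0.0002] t 15.4 rows>= 0.0
screwL 0 0 0.944
screwB 0 0 0.933
screwR 0 0 0.552
bottle 0 0 0.973
tipbox 0 0 0.997
shield -1 0 0.959
15.45 [ 524.79 -306.88  137.03] [-3.1414  0.2846  2.5711] [-2.46  0.2   6.02] [0.035 0.359 0.005] 0.1378881024829217
face frame tcp [ 0.19 -0.43 13.73] F [-0.4  -1.16  6.39] M [-0.157  0.32   0.051]
rot [-0.0, 0.0006, 0.0005] shift [-0.0002, 0.0003, 0.0002] t 15.45 rows>= 0.0
```

View pics/s14.png

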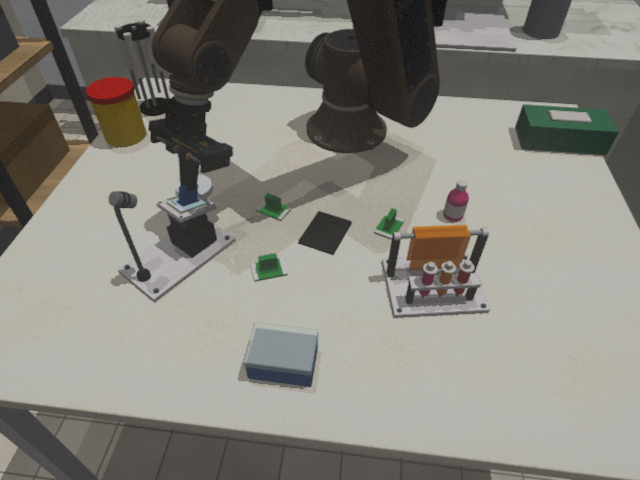

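The scene shows the shield at (440,245) on the rail, the slide on the stage at (186,203), and nothing else moved. I'm handing it in.

```bash
python3 -c "
from cell import env
print(env.job_done())"; python3 rep.py
```

```text
the job is handed in; nothing more can be done
None
the job is handed in; nothing more can be done
```

The job is handed in at about 15.5 s of the 48 s. The amber shield hangs released on the middle of the rail. The glass slide is still gripped and pressed flat on the film, long side up the slope.

**Last checks**
- **Press:** the normal push was steady at about 6.5–7 N, and the sideways push was about 1 N. It had peaked near 11 N with about 5 N of sideways push, so I eased it off.
- **Tilt:** the tool sat at 0.285 rad. The measured stage tilt was about 0.284 rad, with the separate estimates ranging from 0.279 to 0.305.
- **Centring:** the wrist picture put the slide within about 0.5 mm of centre and square on the film. The arm's own reading put it about 0.3–0.4 mm off to the opposite side, so the two disagree, but both are under 1 mm.
- **Undisturbed things:** two of the stage's corner screws, the bottle and the tip box showed no shift against the earlier picture. The third screw gave no reliable match because the arm was beside it. The dish was partly hidden by the arm at the end, so I only saw that it looked in place.
- **Shield:** it shifted by 1 pixel against the earlier picture, about 2 mm at most, and that reading is at the limit of what the match can resolve.

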